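# Ratchet the filter-pot cover tight and restart the mist pump

## Task

The cover of the misting filter pot is on but its yoke screw is loose: pick up the ratchet wrench, set it flat down over the square screw head, let go of it, and take it again by the outer part of its handle. Swing it clockwise to tighten and back again to let it slip, stroke after stroke, until the screw will turn no further, and leave the wrench sitting on the screw, let go, for the later re-check. Only then slide the pump switch's lock shutter all the way aside and press the button it was covering right down, leaving the things on the turntable as they are.

Things in the scene. Friction and masses are not known exactly. Their poses are not given: they have to be found in the camera images.
- screw_seat (a point): Yoke screw on the filter pot (upright pot, steel cover, dark cross bar, beside the glass tank). Square head 24 mm across flats, 30 mm above a round collar 56 mm wide; top 8 mm taper to 14 mm. Point: on the vertical axis, 10 mm above the collar, 20 mm below the head's top, 125 mm above the counter; x, y square to the flats, turns with it. The seated wrench's head point lies here.
- yoke_screw (a joint): Turn of the screw in rad, growing clockwise as seen from above (tightening). It starts between 0 and 0.45 and is fully tight against its stop at 2.6. Friction of about 1.2 N m both ways; it stays where it is left.
- station: Fixed filter pot and glass tank; origin under the screw's axis on the counter; y towards the tank, -x the pot's front (to the robot). A pipe riser (+y) and a gauge (-y), 46 mm wide, 82 mm from the axis, tops at most 157 mm high, stop the handle: it swings freely 60 degrees either side of -x. All else near the screw is below the collar. The tank (130 mm high) starts at x 50, y 170 mm.
- wrench_head (a point): Loose ratchet wrench: round steel head 62 mm wide, 20 mm thick, with a square through hole, and a handle. Point: the hole's centre, half-way up (10 mm above the underside); z up, x towards the handle's end. It lies flat on the counter, 0.3 to 0.4 kg, 199 mm long, balances 16 mm from this point towards the handle, and sits level on the screw when let go.
- wrench_neck (a point): Steel neck of the wrench between head and grip, 46 mm from the head's centre along x, half-way up; flat-sided, 20 mm wide, 16 mm thick, 36 mm long. Same axes as wrench_head.
- wrench_grip (a point): Point in the outer part of the wrench's black handle, 135 mm from the head's centre along x, half-way up; the handle here is 24 mm wide and 18 mm thick, it ends 168 mm from the head's centre. Same axes as wrench_head.
- wrench_square (a point): The turning insert in the wrench's head with its square through hole, 27 mm across flats (1.5 mm play on each side of the screw head); same place as wrench_head, x and y square to the hole's flats. Hole and screw head fit every 90 degrees.
- ratchet (a joint): Turn of the insert in the wrench's head, rad, 0 at the start, growing as the ratchet slips. Swinging the handle clockwise (from above) drives the screw; counter-clockwise it slips with hardly any drag, in clicks of 7.5 degrees. With the play of the square hole 12 to 24 degrees of each clockwise stroke are lost before the screw turns.
- button_top (a point): Centre of the top face of the round white push button, 32 mm across, on the fixed grey pump switch box (84 x 150 x 42 mm); the top is 49 mm above the counter, and pushes 5 mm down with about 5 N. Covered at first by the shutter.
- button (a joint): How far the button is pressed, m: 0 up, 0.005 right down; it springs back.
- shutter_ridge (a point): Centre, half-way up, of the ridge on the lock shutter, a metal plate (60 x 46 mm, top 54 mm above the counter) covering the button between two rails 62 mm apart (tops 57 mm high). Ridge: 44 mm long in x, 10 mm wide in y, top 70 mm above the counter, 16 mm above the plate; above the button's centre when shut. y is the way the shutter opens (to the robot's left), z up.
- shutter (a joint): How far the shutter is slid open along y, m: 0 covers the button, 0.050 fully aside. Friction of about 2 N; it stays where it is left.
- dish: White ceramic dish, 90 mm across, on the turntable (a white disc 250 mm across).
- canister: Squat green flip-top canister, 68 mm across and 63 mm high, on the turntable.
- pipette: Plastic pipette, about 155 mm long, lying on the turntable.
- spoon: Stainless spoon, 150 mm long, lying on the turntable.
Mind the look-alikes: they are no part of the job. There is more than one size of the part that bears wrench_head; the job needs the smaller.

How it is judged:
By the outcome, as a careful person would: the job done as asked, in the order asked, and still so for the second after the job is handed in, with the robot touching nothing.
It also fails if it takes over 72 s, if anything falls off the work surface, if the arm or the gripper's body presses on something with over 40 N, if the wrist force passes 120 N, or if a joint passes its speed limit or range.

## Robot

A 6-joint arm with a two-finger parallel gripper is mounted at the origin on the work surface. World frame = base frame: x ahead of the robot, y to its left, z up, the work surface at z = 0. Lengths are in m, angles in degrees, forces in N, time in s.
With the tool pointing down it reaches from about 0.3 to 0.775 m from the base axis. Payload 14.6 kg.
Tool frame: the origin (TCP) lies on the mounting face of the last link; the fingertips stand 173 mm ahead of it and the grasp point (between the pads) lies 155 mm ahead of it; z points along the fingers, y is the direction in which the jaws open and shut (so a half turn about z gives the same grasp; the last joint's range is limited). The gripper opens to 85 mm and grips with 20 to 120 N. Pads are 22 mm wide; open, the fingers measure 114 mm over their backs; the gripper's body (76 mm by 85 mm) begins 54 mm behind the grasp point. The pads swing forward as they close: fully open they stand 13 mm farther back than shut.
Start: joints at [65.569, 17.183, 87.147, -0, 75.671, -3.816], TCP at [0.194, 0.515, 0.405] pointing down, gripper open.
Joint ranges: [-173.82, 173.82], [-45.26, 126.66], [13.44, 144.39], [-59.66, 239.66], [0, 175.72], [-146.38, 146.38]. Speed limits (degrees/s): [127.2, 127.2, 147.25, 180, 180, 180].

## Interface

Orientations are given as [roll, pitch, yaw] about the fixed x, y, z axes, in that order (R = Rz(yaw) Ry(pitch) Rx(roll)).
In Python, from rig import env gives the robot as it stands.
- The arm moves only by the tool play_rows, never from a script. Its argument "steps" is one flat list of numbers, 7 for each row, row after row: the shift along the tool's x, y, z in m, then the turn, a rotation vector about the tool's x, y, z in degrees, then the gripper's target within -1 to 1 (shut at 1, half-way at 0, fully open at -1). In form: [x, y, z, ax, ay, az, grip, x, y, z, ax, ay, az, grip, ...]. A call has exactly 10 rows; each row is the pose to reach, as a shift and turn from the pose commanded when the call began, along the tool's axes at that moment; what a row does not reach only later rows make up. A row lasts 1/10 s, in which the tool goes at most 50 mm and 8.59 degrees, less where a joint would pass 70% of its speed; a pose out of reach is approached as far as the arm can. A call with a gripper value outside its range is refused whole. The fingers move at their own pace and stop on an object; "newtons" is the grip in N (left out, the last holds). Time passes only in rows, so rows that repeat a pose let the fingers close, or fill a call up. It gives the time, the measured TCP pose, the force and the opening at its end, in the units of the state.
- env.read_state(): the state, without advancing time (a new reading comes with each control period).
- env.camera(name): name is "scene" or "side" or "wrist"; returns a dict with "frame" (384x512x3 uint8, blue, green, red), "z_map" (384x512 float32, m along the optical axis (not along the pixel's ray), 0 where there is no reading), "fx", "fy", "cx", "cy" (pixels), "extrinsics" (4x4, takes a point from world to camera coordinates); the wrist camera has in their place "mount" (4x4, takes a point from camera to tool coordinates, whose origin is the TCP and whose axes are the flange's). Camera axes: x right, y down, z forward; pixel columns grow to the right and rows downward; lengths in m; the calibration is good to about 2 mm. A picture is of the moment at which its call begins: read the wrist's pose just before it.
- env.sign_off(): hands the job in, once; it reports no verdict.
The state is a dict: "t": time; "joints": joint angles; "joint_velocities": joint speeds; "joint_torque": joint torques, N m; "tool_pos": TCP position; "tcp_rot": TCP orientation; "wrist_force": force on the tool from outside, world axes, zero at the start; "wrist_torque": the same for the moment, N m; "opening": opening from 0.0 (shut) to 1.0 (fully open).
Only numpy, scipy, OpenCV 4.12 (cv2) and the standard library are available. Lean on these libraries where they do the work, as an engineer would, in place of code of your own. Each camera call takes 0.05 s, during which the arm holds its last target.

## Working session

There is one attempt and no reset: what is moved stays moved. The work goes in short steps, Python scripts to look and compute and a tool call to move; the robot and the scene stay as the last step left them, time stands still between calls to the robot, and variables do not carry over. Pictures are saved under pics/ and viewed, and the job is handed in when it is done.

Besides the shell and the picture viewer there is one more tool, called after "Emit:" as a command line: name --argument value ..., lists and objects as JSON in quotes. play_rows: Moves the arm, as the interface text tells. Its arguments: {"type":"object","properties":{"steps":{"type":"array"},"newtons":{"type":"number"}},"required":["steps"]}

```bash
ls; mkdir -p pics
cat > h.py <<'E'
from rig import env
import numpy as np, cv2, pickle
def snap(n,tag):
    s=env.read_state(); c=env.camera(n); c['state']=s
    pickle.dump(c,open(f'pics/{tag}.pkl','wb')); cv2.imwrite(f'pics/{tag}.png',c['frame']); return c
E
python3 - <<'E'
from h import *
print(env.read_state())
for n in ['scene','side','wrist']:
    c=snap(n,n+'0'); print(n,c['fx'],c['fy'],c['cx'],c['cy']); print(c.get('extrinsics',c.get('mount')))
E
```

```text
pics
{'t': 0.0, 'joints': array([ 6.55667785e+01,  1.72155018e+01,  8.71800112e+01, -6.01347890e-04,
        7.56700493e+01, -3.81519387e+00]), 'joint_velocities': array([-0.04189006,  0.07445929,  0.00154733,  0.02914672, -0.00808677,
        0.06380364]), 'joint_torque': array([-2.01991948e-03, -5.43502200e+01, -3.61788619e+01, -2.09409000e-04,
        4.08747175e-03, -3.99849881e-06]), 'tool_pos': array([0.19365863, 0.51474355, 0.40412455]), 'tcp_rot': array([-1.79934544e+02, -3.78123663e-03,  1.59382119e+02]), 'wrist_force': array([-0.38522445, -0.47176504, -0.68988918]), 'wrist_torque': array([ 0.04608476, -0.02120838, -0.03199487]), 'opening': 0.9994435835585279}
scene 480.5821270437507 480.5821270437507 257.7058348165069 195.27933344151572
[[ 0.40271083  0.91528638  0.00865025 -0.20269625]
 [ 0.5537625  -0.23609979 -0.79850108 -0.1190177 ]
 [-0.72881485  0.32635522 -0.60193122  1.6482236 ]
 [ 0.          0.          0.          1.        ]]
side 430.2336180614778 430.2336180614778 247.21129334642586 194.3812830755749
[[ 0.9796021  -0.20089773 -0.00445363 -0.3535752 ]
 [-0.10337804 -0.48483109 -0.86847671  0.15878378]
 [ 0.17231575  0.85122201 -0.49570996  1.18970033]
 [ 0.          0.          0.          1.        ]]
wrist 279.7663748192269 279.7663748192269 261.4731894384786 190.28278752945528
[[ 4.07934324e-05 -9.48336789e-01 -3.17265397e-01  8.17157608e-02]
 [ 9.99999982e-01  9.82957893e-05 -1.65237313e-04 -5.71098271e-04]
 [ 1.87886475e-04 -3.17265384e-01  9.48336776e-01  3.08374270e-02]
 [ 0.00000000e+00  0.00000000e+00  0.00000000e+00  1.00000000e+00]]
```

View pics/scene0.png

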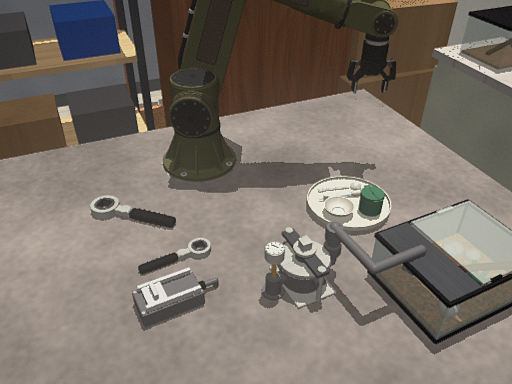

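View pics/side0.png

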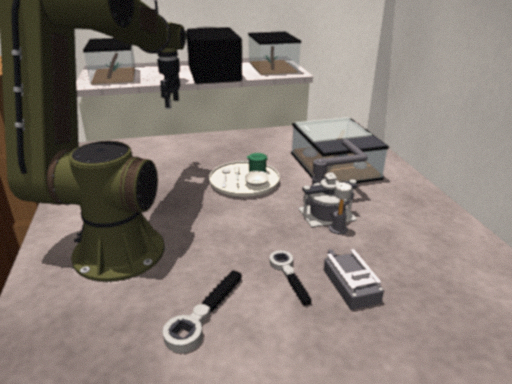

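View pics/wrist0.png

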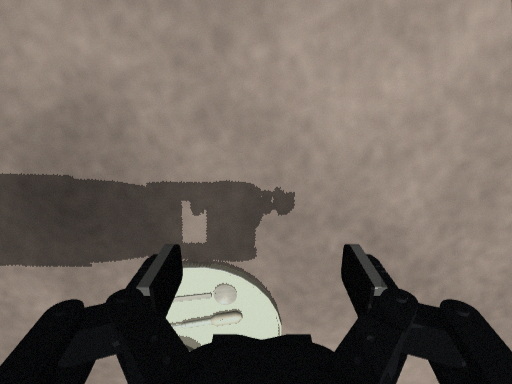

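```bash
cat >> h.py <<'E'
def ray(c,u,v):
    d=np.array([(u-c['cx'])/c['fx'],(v-c['cy'])/c['fy'],1.])
    if 'extrinsics' in c: T=np.linalg.inv(c['extrinsics'])
    else:
        from scipy.spatial.transform import Rotation as R
        s=c['state']; W=np.eye(4); W[:3,:3]=R.from_euler('xyz',s['tcp_rot'],degrees=True).as_matrix(); W[:3,3]=s['tool_pos']
        T=W@c['mount']
    return T[:3,3],T[:3,:3]@d
def onz(c,u,v,z):
    o,d=ray(c,u,v); return o+d*(z-o[2])/d[2]
def dep(c,u,v):
    o,d=ray(c,u,v); return o+d*c['z_map'][int(v),int(u)]
def load(t): return pickle.load(open(f'pics/{t}.pkl','rb'))
def crop(t,x0,y0,w,h,k):
    im=cv2.imread(f'pics/{t}.png')[y0:y0+h,x0:x0+w]
    cv2.imwrite(f'pics/{t}_c{x0}_{y0}.png',cv2.resize(im,None,fx=k,fy=k,interpolation=cv2.INTER_CUBIC))
E
python3 - <<'E'
from h import *
crop('scene0',80,180,160,150,5); crop('scene0',240,210,120,110,5)
crop('side0',240,160,160,150,5)
s=load('scene0');d=load('side0')
for n,c,pts in [('scene',s,[(200,247),(140,268),(104,206),(175,221),(305,242)]),('side',d,[(281,260),(305,300),(182,332),(238,276),(330,181)])]:
    for p in pts: print(n,p,onz(c,*p,.01).round(3),dep(c,*p).round(3))
E
```

```text
scene (200, 247) [ 0.423 -0.134  0.01 ] [ 0.414 -0.132  0.002]
scene (140, 268) [ 0.437 -0.299  0.01 ] [ 0.444 -0.3    0.017]
scene (104, 206) [ 0.142 -0.34   0.01 ] [ 0.129 -0.34   0.   ]
scene (175, 221) [ 0.292 -0.166  0.01 ] [ 0.3   -0.167  0.017]
scene (305, 242) [0.517 0.135 0.01 ] [0.641 0.058 0.143]
side (281, 260) [ 0.424 -0.139  0.01 ] [ 0.427 -0.128  0.001]
side (305, 300) [ 0.439 -0.295  0.01 ] [ 0.436 -0.302  0.017]
side (182, 332) [ 0.149 -0.334  0.01 ] [ 0.149 -0.323 -0.001]
side (238, 276) [ 0.301 -0.179  0.01 ] [ 0.298 -0.194  0.023]
side (330, 181) [0.713 0.255 0.01 ] [0.621 0.047 0.128]
```

View pics/scene0_c80_180.png

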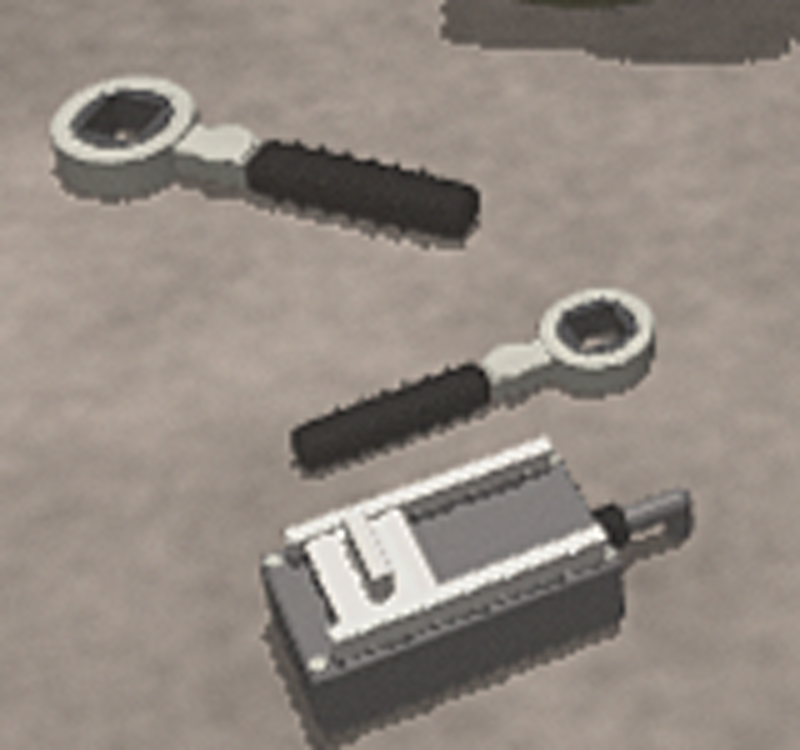

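View pics/scene0_c240_210.png

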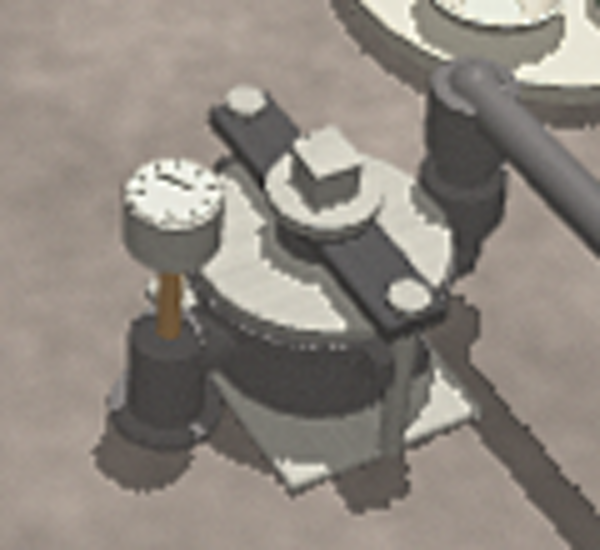

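View pics/side0_c240_160.png

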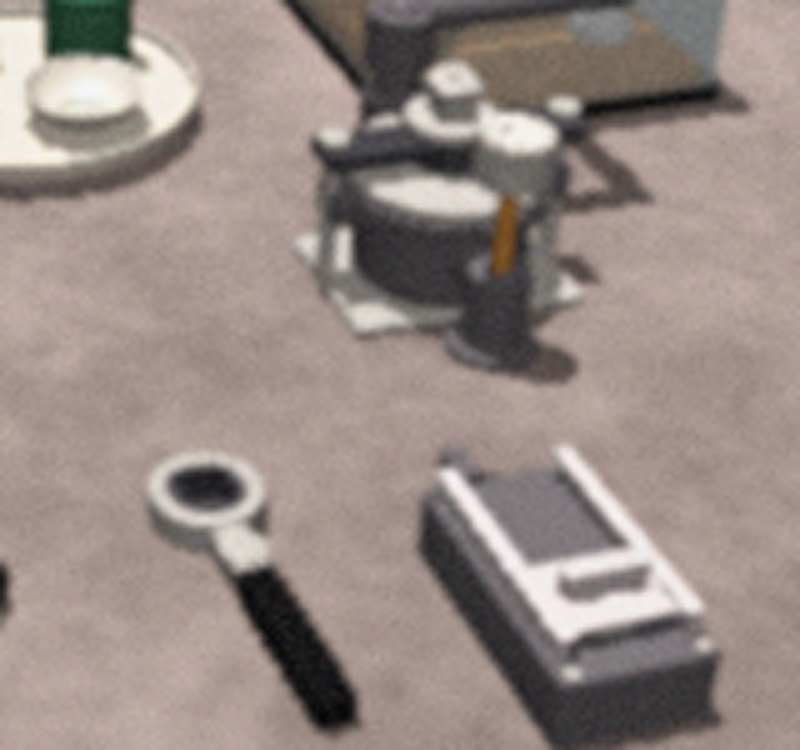

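```bash
cat >> h.py <<'E'
def rel(xyz,yaw,s=None):
    s=s or env.read_state(); y0=np.radians(s['tcp_rot'][2])
    d=np.array(xyz)-s['tool_pos']
    a=(s['tcp_rot'][2]-yaw+180)%360-180
    print('now',s['t'],s['tool_pos'].round(4),s['tcp_rot'].round(2),'F',s['wrist_force'].round(1),'T',s['wrist_torque'].round(2),'op',round(s['opening'],3))
    print('rel',np.round([np.cos(y0)*d[0]+np.sin(y0)*d[1], np.sin(y0)*d[0]-np.cos(y0)*d[1], -d[2]],4),'az',round(a,2),'j6end',round(90+np.degrees(np.arctan2(xyz[1],xyz[0]))-yaw,1))
E
python3 - <<'E'
from h import *
s=load('scene0');d=load('side0')
print('head',onz(s,199.6,246,.02),onz(d,281.5,257.5,.02))
print('gauge s',dep(s,274,249),'riser',dep(s,334,228),'side gauge',dep(d,343,187))
print('screw top',dep(s,305,240),dep(d,330,176))
rel([.61,.0,.42],96)
E
```

```text
head [ 0.42927234 -0.13652741  0.02      ] [ 0.42415586 -0.14144531  0.02      ]
gauge s [ 0.63878575 -0.02073602  0.1479299 ] riser [0.63261103 0.13974984 0.15097926] side gauge [ 0.62872465 -0.0283069   0.14751499]
screw top [0.63940654 0.058347   0.14748084] [0.6215766  0.0514115  0.14261139]
now 0.15 [0.1937 0.5148 0.4043] [-179.95   -0.    159.38] F [-0.7 -0.4  0.5] T [ 0.01 -0.02  0.05] op 1.0
rel [-0.5709 -0.3352 -0.0157] az 63.38 j6end -6.0
```

Emit:
play_rows --steps '[-0.03, -0.018, 0, 0, 0, 4, -1, -0.07, -0.041, 0, 0, 0, 9, -1, -0.11, -0.065, -0.002, 0, 0, 0, 15, -1, -0.15, -0.088, -0.004, 0, 0, 0, 20, -1, -0.19, -0.112, -0.006, 0, 0, 26, -1, -0.23, -0.135, -0.008, 0, 0, 32, -1, -0.27, -0.159, -0.01, 0, 0, 38, -1, -0.31, -0.182, -0.012, 0, 0, 44, -1, -0.35, -0.206, -0.014, 0, 0, 50, -1, -0.39, -0.229, -0.016, 0, 0, 56, -1]'

```text
invalid input
```

Emit:
play_rows --steps '[-0.03, -0.018, 0, 0, 0, 4, -1, -0.07, -0.041, 0, 0, 0, 9, -1, -0.11, -0.065, -0.002, 0, 0, 15, -1, -0.15, -0.088, -0.004, 0, 0, 20, -1, -0.19, -0.112, -0.006, 0, 0, 26, -1, -0.23, -0.135, -0.008, 0, 0, 32, -1, -0.27, -0.159, -0.01, 0, 0, 38, -1, -0.31, -0.182, -0.012, 0, 0, 44, -1, -0.35, -0.206, -0.014, 0, 0, 50, -1, -0.39, -0.229, -0.016, 0, 0, 56, -1]'

```text
t: 1.15
tool_pos: [0.4789, 0.1613, 0.4208]
tcp_rot: [-180.0, -0.0, 103.1]
wrist_force: [0.2, 0.0, 0.2]
opening: 1.005
```

Run:
```python
from h import *
rel([.61,.0,.42],96)
```

```text
now 1.15 [0.4789 0.1613 0.4208] [-180.     -0.    103.13] F [0.2 0.  0.2] T [ 0.07 -0.04  0.02] op 1.005
rel [-0.1869  0.091   0.0008] az 7.13 j6end -6.0
```

Emit:
play_rows --steps '[-0.04, 0.02, 0, 0, 0, 3, -1, -0.08, 0.04, 0, 0, 0, 6, -1, -0.12, 0.06, 0, 0, 0, 7.1, -1, -0.155, 0.076, 0, 0, 0, 7.1, -1, -0.18, 0.088, 0, 0, 0, 7.1, -1, -0.187, 0.091, 0, 0, 0, 7.1, -1, -0.187, 0.091, 0, 0, 0, 7.1, -1, -0.187, 0.091, 0, 0, 0, 7.1, -1, -0.187, 0.091, 0, 0, 0, 7.1, -1, -0.187, 0.091, 0, 0, 0, 7.1, -1]'

```text
t: 2.15
tool_pos: [0.6095, 0.0032, 0.421]
tcp_rot: [180.0, 0.0, 96.4]
wrist_force: [-0.7, 0.3, -1.0]
opening: 0.996
```

Run:
```python
from h import *
snap('wrist','w1')
rel([.43,-.19,.33],96)
```

```text
now 2.2 [0.6096 0.003  0.421 ] [179.98   0.    96.34] F [ 0.8 -0.1  0.2] T [-0.01  0.01  0.02] op 1.003
rel [-0.172  -0.1998  0.091 ] az 0.34 j6end -29.8
```

View pics/w1.png

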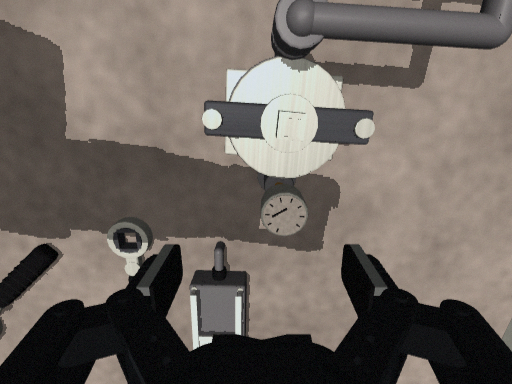

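Run:
```python
from h import *
crop('w1',190,50,190,140,4);crop('w1',90,200,80,90,7)
```

```text
(no output)
```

View pics/w1_c190_50.png

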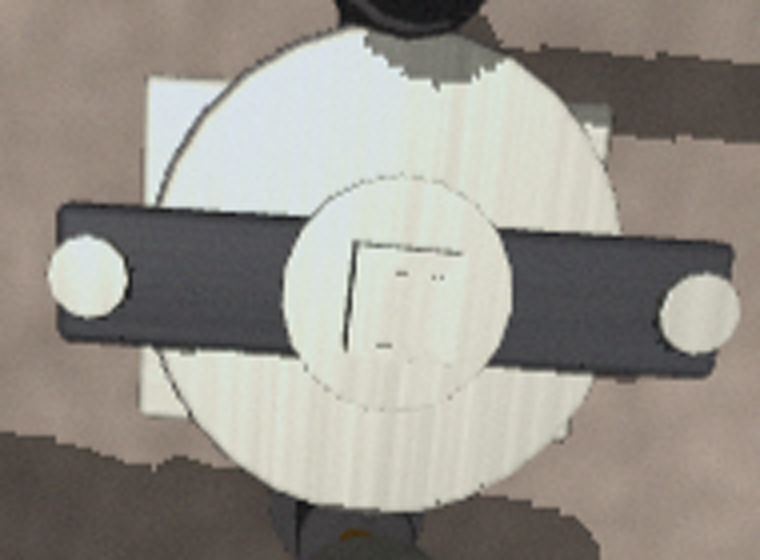

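View pics/w1_c90_200.png

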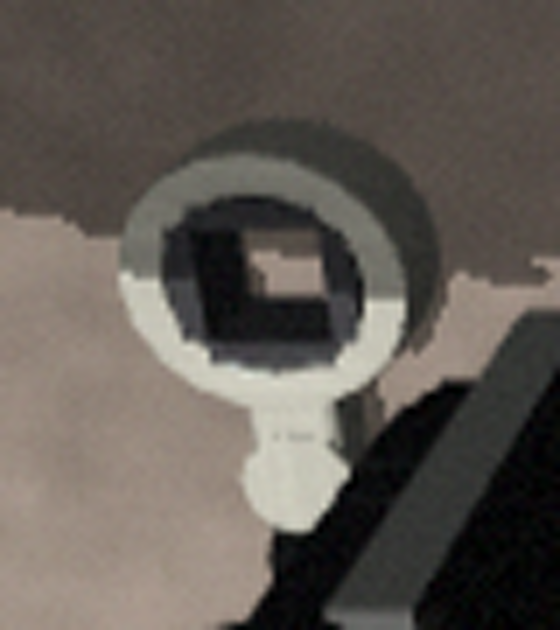

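Run:
```python
from h import *
c=load('w1')
# world points
H,W=c['z_map'].shape
v,u=np.mgrid[:H,:W]; o,_=ray(c,0,0)
_,d0=ray(c,c['cx'],c['cy']); _,dx=ray(c,c['cx']+1,c['cy']); _,dy=ray(c,c['cx'],c['cy']+1)
P=o+(d0+(u[...,None]-c['cx'])*(dx-d0)+(v[...,None]-c['cy'])*(dy-d0))*c['z_map'][...,None]
reg=(u>230)&(u<350)&(v>60)&(v<180)
m=reg&(P[...,2]>.128)
q=P[m]; print(m.sum(), q[:,2].min(),q[:,2].max())
print('head all', cv2.minAreaRect((q[:,:2]*1000).astype(np.float32)))
for lo,hi in [(.119,.131),(.133,.137),(.139,.15),(.108,.119)]:
    mm=reg&(P[...,2]>lo)&(P[...,2]<hi); q=P[mm]
    if len(q)>5: print(lo,hi,len(q),q.mean(0).round(4),cv2.minAreaRect((q[:,:2]*1000).astype(np.float32)))
print('collar ray',onz(c,289.5,123.2,.115))
g=c['z_map'][213,284]; print('gauge',P[213,284],'riser',P[18,300])
print('bolts',P[118,212],P[128,365])
# screw edges from depth discontinuity image
z=P[...,2]; im=np.clip((z-.10)/.06*255,0,255).astype(np.uint8)
cv2.imwrite('pics/zz.png',cv2.resize(im[60:190,200:380],None,fx=4,fy=4,interpolation=cv2.INTER_NEAREST))
```

```text
846 0.1294158911351438 0.39016792935811
head all ((619.8276977539062, 64.1455078125), (28.71904945373535, 47.56958770751953), 75.96347045898438)
0.119 0.131 33 [0.6218 0.066  0.125 ] ((623.534423828125, 67.91946411132812), (32.46652603149414, 15.03076171875), 44.69473648071289)
0.133 0.137 24 [0.6243 0.0634 0.1356] ((629.08251953125, 61.844627380371094), (24.219064712524414, 24.15782928466797), 0.8510307669639587)
0.139 0.15 629 [0.6287 0.0623 0.1431] ((629.0225830078125, 61.85039520263672), (22.48784828186035, 23.08742904663086), 0.01244134921580553)
0.108 0.119 1847 [0.628  0.0636 0.1149] ((628.9103393554688, 61.8731575012207), (55.05625534057617, 54.612449645996094), 6.980484485626221)
collar ray [0.62963596 0.0627123  0.115     ]
gauge [ 0.63292602 -0.01752812  0.14623276] riser [0.62214016 0.1409896  0.15659134]
bolts [0.55482944 0.0590005  0.1114089 ] [0.70408572 0.06606532 0.11130039]
```

View pics/zz.png

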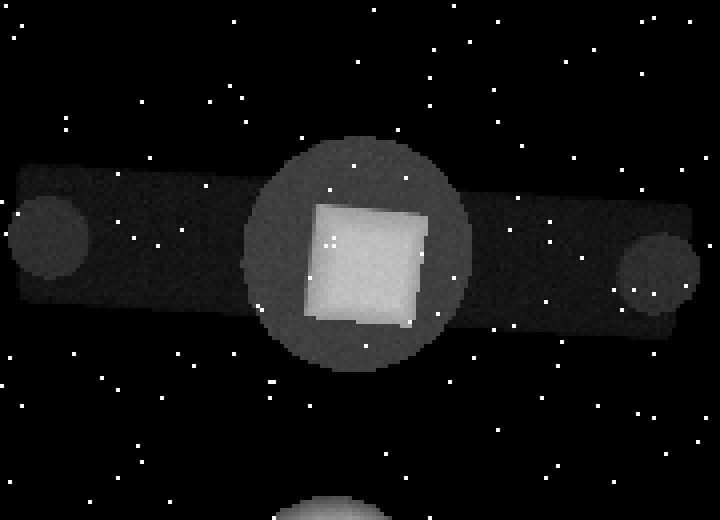

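Run:
```python
from h import *
rel([.43,-.21,.36],96)
```

```text
now 2.2 [0.6096 0.003  0.421 ] [179.98   0.    96.34] F [ 0.8 -0.1  0.2] T [-0.01  0.01  0.02] op 1.003
rel [-0.1919 -0.202   0.061 ] az 0.34 j6end -32.0
```

Emit:
play_rows --steps '[-0.02, -0.021, 0.006, 0, 0, 0, -1, -0.05, -0.053, 0.016, 0, 0, 0, -1, -0.08, -0.085, 0.026, 0, 0, 0, -1, -0.11, -0.117, 0.036, 0, 0, 0, -1, -0.14, -0.149, 0.046, 0, 0, 0, -1, -0.165, -0.175, 0.053, 0, 0, 0, -1, -0.185, -0.195, 0.059, 0, 0, 0, -1, -0.192, -0.202, 0.061, 0, 0, 0, -1, -0.192, -0.202, 0.061, 0, 0, 0, -1, -0.192, -0.202, 0.061, 0, 0, 0, -1]'

```text
t: 3.2
tool_pos: [0.4306, -0.2101, 0.36]
tcp_rot: [180.0, 0.0, 96.3]
wrist_force: [-0.2, 0.6, -0.6]
opening: 1.001
```

Run:
```python
from h import *
snap('wrist','w2')
```

```text
(no output)
```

View pics/w2.png

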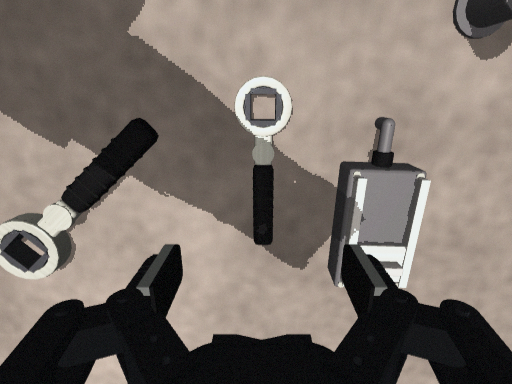

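```bash
cat >> h.py <<'E'
def cloud(c):
    H,W=c['z_map'].shape; v,u=np.mgrid[:H,:W]; o,d0=ray(c,c['cx'],c['cy']); _,dx=ray(c,c['cx']+1,c['cy']); _,dy=ray(c,c['cx'],c['cy']+1)
    D=d0+(u[...,None]-c['cx'])*(dx-d0)+(v[...,None]-c['cy'])*(dy-d0)
    return o+D*c['z_map'][...,None],o,D,u,v
def angax(r):
    return r
E
python3 - <<'E'
from h import *
c=load('w2'); P,o,D,u,v=cloud(c)
crop('w2',215,65,100,190,4)
reg=(u>225)&(u<305)&(v>65)&(v<250)
Q=o+D*((.02-o[2])/D[...,2])[...,None]   # plane z=.02
g=cv2.cvtColor(c['frame'],cv2.COLOR_BGR2GRAY)
m=reg&(P[...,2]>.012)&(P[...,2]<.03)
m=cv2.medianBlur(m.astype(np.uint8),3)
n,l,st,_=cv2.connectedComponentsWithStats(m); k=1+np.argmax(st[1:,4]); m=l==k
cnts,h=cv2.findContours(m.astype(np.uint8),cv2.RETR_CCOMP,cv2.CHAIN_APPROX_NONE)
for ct,hh in zip(cnts,h[0]):
    if len(ct)<20: continue
    pts=np.array([Q[p[0][1],p[0][0],:2] for p in ct])*1000
    print(len(ct),hh[3],cv2.minAreaRect(pts.astype(np.float32)),ct[:,0].min(0),ct[:,0].max(0))
    if hh[3]<0:
        hd=pts[pts[:,1]>-155]; print('circle',cv2.minEnclosingCircle(hd.astype(np.float32)))
        # circle fit to top half
        A=np.c_[2*hd,np.ones(len(hd))]; s=np.linalg.lstsq(A,(hd**2).sum(1),rcond=None)[0]; print('fit',s[:2],np.sqrt(s[2]+s[0]**2+s[1]**2))
        hl=P[m&(v>165)][:,:2]*1000
        vx=cv2.fitLine(hl.astype(np.float32),cv2.DIST_HUBER,0,.01,.01).ravel(); print('handle line',vx,np.degrees(np.arctan2(vx[1],vx[0])))
# shutter/switch
E
```

```text
377 -1 ((433.26666259765625, -205.73316955566406), (60.44154739379883, 194.36912536621094), 8.230441093444824) [234  76] [291 244]
circle ((424.10968017578125, -139.69931030273438), 30.611169815063477)
fit [ 424.05174487 -139.6857301 ] 30.08467448717867
handle line [ 1.1432968e-01 -9.9344289e-01  4.3669302e+02 -2.5083963e+02] -83.43503
97 0 ((424.2417907714844, -139.38180541992188), (27.83810806274414, 27.417808532714844), 6.308801651000977) [250  93] [276 120]
```

View pics/w2_c215_65.png

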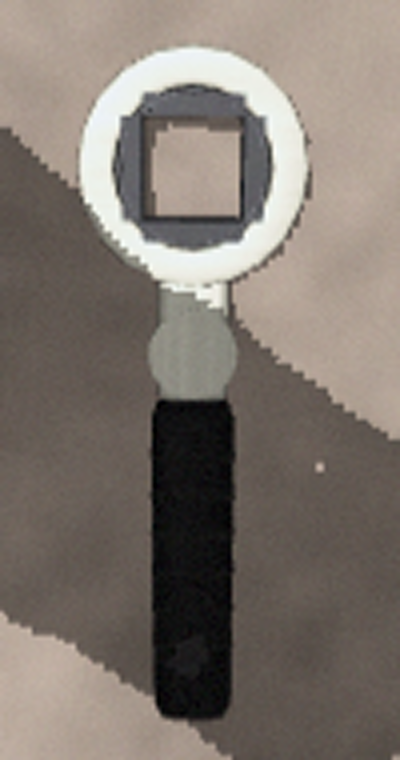

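Run:
```python
from h import *
c=load('w2'); P,o,D,u,v=cloud(c)
for lo,hi in [(.038,.046),(.051,.0555),(.0556,.06),(.064,.076)]:
    m=((u>325)&(u<445)&(v>150)&(v<290)&(P[...,2]>lo)&(P[...,2]<hi)).astype(np.uint8); m=cv2.morphologyEx(m,cv2.MORPH_OPEN,np.ones((2,2)))>0
    q=P[m]; 
    if len(q)>5: print(lo,len(q),q.mean(0).round(4),cv2.minAreaRect((q[:,:2]*1000).astype(np.float32)))
rel([.4294,-.1852,.177],96.57)
s=load('scene0'); P,o,D,u,v=cloud(s)
for lo,hi in [(.038,.046),(.051,.0555),(.0556,.06),(.062,.076)]:
    m=((u>125)&(u<222)&(v>260)&(v<325)&(P[...,2]>lo)&(P[...,2]<hi))
    q=P[m]; print(lo,len(q),q.mean(0).round(4),cv2.minAreaRect((q[:,:2]*1000).astype(np.float32)))
```

```text
0.038 4667 [ 0.5655 -0.233   0.0446] ((554.8917236328125, -215.35610961914062), (151.57421875, 278.8993225097656), 28.678600311279297)
0.051 724 [ 0.5755 -0.2758  0.0574] ((543.9097900390625, -204.11436462402344), (100.87991333007812, 268.8931884765625), 38.20827102661133)
0.0556 1326 [ 0.5786 -0.2467  0.0527] ((559.092529296875, -215.00296020507812), (117.50774383544922, 321.315185546875), 50.531578063964844)
0.064 164 [ 0.5856 -0.2927  0.0685] ((546.2651977539062, -250.21090698242188), (16.34599494934082, 160.4559326171875), 43.72963333129883)
now 3.25 [ 0.4308 -0.2099  0.36  ] [1.7997e+02 1.0000e-02 9.6340e+01] F [-0.2 -0.1  0.1] T [ 0.03 -0.03  0.01] op 1.004
rel [0.0247 0.0014 0.183 ] az -0.23 j6end -29.9
0.038 983 [ 0.575  -0.2574  0.0422] ((573.3652954101562, -260.5916442871094), (86.36263275146484, 151.62435913085938), 2.4888594150543213)
0.051 348 [ 0.5778 -0.2761  0.0537] ((571.8667602539062, -256.92681884765625), (77.14769744873047, 128.40501403808594), 4.655858516693115)
0.0556 390 [ 0.576  -0.2656  0.0573] ((571.9266967773438, -256.27606201171875), (78.5114974975586, 129.6666717529297), 4.208981037139893)
0.062 79 [ 0.5762 -0.2928  0.0694] ((574.4873657226562, -292.44403076171875), (46.123233795166016, 9.887275695800781), 3.553178548812866)
```

Emit:
play_rows --newtons 80 --steps '[0.01, 0.001, 0.02, 0, 0, -0.2, 0, 0.02, 0.001, 0.06, 0, 0, -0.2, 0, 0.025, 0.001, 0.1, 0, 0, -0.2, 0, 0.025, 0.001, 0.135, 0, 0, -0.2, 0, 0.025, 0.001, 0.16, 0, 0, -0.2, 0, 0.025, 0.001, 0.175, 0, 0, -0.2, 0, 0.025, 0.001, 0.183, 0, 0, -0.2, 0, 0.025, 0.001, 0.183, 0, 0, -0.2, 0, 0.025, 0.001, 0.183, 0, 0, -0.2, 1, 0.025, 0.001, 0.183, 0, 0, -0.2, 1]'

```text
t: 4.25
tool_pos: [0.4288, -0.1857, 0.1778]
tcp_rot: [179.9, 0.1, 96.5]
wrist_force: [-2.1, 2.4, 5.6]
opening: 0.205
```

Emit:
play_rows --steps '[0, 0, 0, 0, 0, 0, 1, 0, 0, 0, 0, 0, 0, 1, 0, 0, 0, 0, 0, 0, 1, 0, 0, -0.002, 0, 0, 0, 1, 0, 0, -0.008, 0, 0, 0, 1, 0, 0, -0.02, 0, 0, 0, 1, 0, 0, -0.04, 0, 0, 0, 1, 0, 0, -0.06, 0, 0, 0, 1, 0, 0, -0.08, 0, 0, 0, 1, 0, 0, -0.1, 0, 0, 0, 1]'

```text
t: 5.25
tool_pos: [0.4282, -0.1857, 0.2784]
tcp_rot: [180.0, 0.0, 96.5]
wrist_force: [-0.3, -0.2, -2.2]
opening: 0.21
```

Run:
```python
from h import *
snap('wrist','w3')
rel([.583,.0597,.33],3)
```

```text
now 5.3 [ 0.4288 -0.1859  0.2814] [1.7977e+02 1.6000e-01 9.6490e+01] F [ 2.7 -0.9  1. ] T [-0.18 -0.16  0.02] op 0.205
rel [ 0.2266  0.181  -0.0486] az 93.49 j6end 92.8
```

View pics/w3.png

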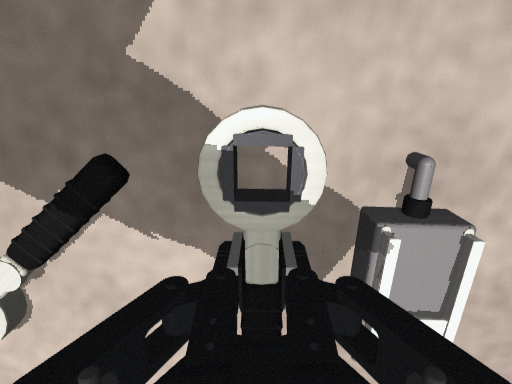

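```bash
cat >> h.py <<'E'
from scipy.spatial.transform import Rotation as Rn
def tofl(c,X):
    s=c['state']; R=Rn.from_euler('xyz',s['tcp_rot'],degrees=True).as_matrix()
    return (np.asarray(X)-s['tool_pos'])@R
E
python3 - <<'E'
from h import *
c=load('w3'); P,o,D,u,v=cloud(c)
F=tofl(c,P.reshape(-1,3)).reshape(P.shape)  # flange coords
reg=(u>190)&(u<335)&(v>100)&(v<240)
m=reg&(F[...,2]>.12)&(F[...,2]<.2)
ft=F[m]; 
top=reg&(F[...,2]>.12)&(F[...,2]<.172)
q=F[top]; print('top z med',np.median(q[:,2]),np.percentile(q[:,2],[5,95]))
A=np.c_[q[:,:2],np.ones(len(q))]; ok=abs(q[:,2]-np.median(q[:,2]))<.006
pl=np.linalg.lstsq(A[ok],q[ok,2],rcond=None)[0]; print('plane',pl)
g=cv2.cvtColor(c['frame'],cv2.COLOR_BGR2GRAY)
# ring outer
mm=cv2.medianBlur(top.astype(np.uint8),3)
cn,h=cv2.findContours(mm,cv2.RETR_CCOMP,cv2.CHAIN_APPROX_NONE)
for ct,hh in zip(cn,h[0]):
    if len(ct)<60: continue
    p=np.array([F[a[0][1],a[0][0],:2] for a in ct])*1000
    # project at plane
    o2=tofl(c,o); 
    Dd=np.array([D[a[0][1],a[0][0]] for a in ct]); R=Rn.from_euler('xyz',c['state']['tcp_rot'],degrees=True).as_matrix(); Dd=Dd@R
    zt=np.median(q[:,2]); p=(o2+Dd*((zt-o2[2])/Dd[:,2])[:,None])[:,:2]*1000
    print(len(ct),hh[3],cv2.minAreaRect(p.astype(np.float32)))
    if hh[3]<0:
        p=p[p[:,0]>25]; B=np.c_[2*p,np.ones(len(p))]; s=np.linalg.lstsq(B,(p**2).sum(1),rcond=None)[0]; print('circ',s[:2],np.sqrt(s[2]+s[0]**2+s[1]**2))
E
```

```text
top z med 0.15829347078765754 [0.15718537 0.16418946]
plane [-0.00840988  0.00147498  0.15882374]
409 -1 ((45.00593948364258, -0.0750274658203125), (60.53666687011719, 65.4240493774414), 89.98320770263672)
circ [46.99479276 -0.10260017] 30.1560378285944
191 0 ((48.70006561279297, -0.23056793212890625), (25.49239730834961, 23.146862030029297), 89.99329376220703)
```

Run:
```python
from h import *
rel([.5823,.0617,.345],0.4,load('w3')['state'])
```

```text
now 5.25 [ 0.4282 -0.1857  0.2784] [1.7997e+02 2.0000e-02 9.6480e+01] F [-0.3 -0.2 -2.2] T [-0.09 -0.02 -0.04] op 0.21
rel [ 0.2284  0.1811 -0.0666] az 96.08 j6end 95.6
```

Emit:
play_rows --steps '[0.01, 0.008, -0.015, 0, 0, 4, 1, 0.03, 0.02, -0.035, 0, 0, 11, 1, 0.055, 0.04, -0.055, 0, 0, 19, 1, 0.08, 0.06, -0.066, 0, 0, 27.5, 1, 0.105, 0.08, -0.067, 0, 0, 36, 1, 0.13, 0.1, -0.067, 0, 0, 44.5, 1, 0.15, 0.12, -0.067, 0, 0, 53, 1, 0.17, 0.135, -0.067, 0, 0, 61, 1, 0.19, 0.15, -0.067, 0, 0, 69, 1, 0.205, 0.163, -0.067, 0, 0, 77, 1]'

```text
t: 6.3
tool_pos: [0.5674, 0.0376, 0.3436]
tcp_rot: [-180.0, 0.0, 19.2]
wrist_force: [0.6, -0.0, -3.1]
opening: 0.21
```

Run:
```python
from h import *
rel([.5823,.0617,.345],0.4)
```

```text
now 6.3 [0.5674 0.0376 0.3436] [-1.7999e+02  3.0000e-02  1.9190e+01] F [ 0.6 -0.  -3.1] T [-0.08  0.08 -0.02] op 0.21
rel [ 0.0219 -0.0178 -0.0014] az 18.79 j6end 95.6
```

Emit:
play_rows --steps '[0.005, -0.004, 0, 0, 0, 5, 1, 0.01, -0.009, 0, 0, 0, 10, 1, 0.016, -0.013, 0, 0, 0, 15, 1, 0.021, -0.017, 0, 0, 0, 18, 1, 0.022, -0.018, -0.001, 0, 0, 18.8, 1, 0.022, -0.018, -0.001, 0, 0, 18.8, 1, 0.022, -0.018, -0.001, 0, 0, 18.8, 1, 0.022, -0.018, -0.001, 0, 0, 18.8, 1, 0.022, -0.018, -0.001, 0, 0, 18.8, 1, 0.022, -0.018, -0.001, 0, 0, 18.8, 1]'

```text
t: 7.3
tool_pos: [0.5818, 0.0605, 0.3447]
tcp_rot: [180.0, -0.0, 0.7]
wrist_force: [0.6, -0.3, -2.8]
opening: 0.205
```

Run:
```python
from h import *
snap('wrist','w4');snap('scene','s4')
rel([.5823,.0617,.345],0.4)
crop('w4',160,60,200,150,4); crop('s4',230,180,140,110,5)
```

```text
now 7.4 [0.5819 0.0606 0.3447] [180.    0.    0.7] F [ 0.5 -1.  -2.5] T [ 0.02  0.12 -0.01] op 0.213
rel [ 0.0005 -0.0011 -0.0003] az 0.3 j6end 95.6
```

View pics/w4_c160_60.png

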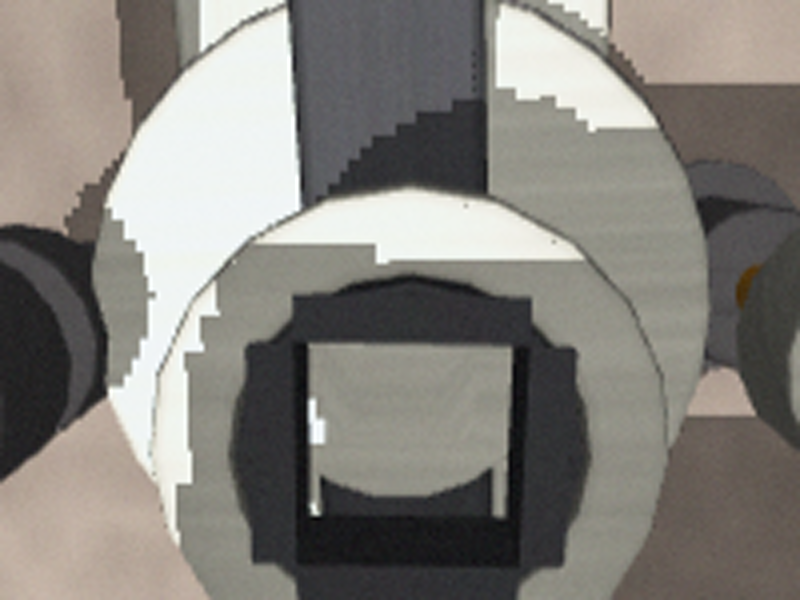

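View pics/s4_c230_180.png

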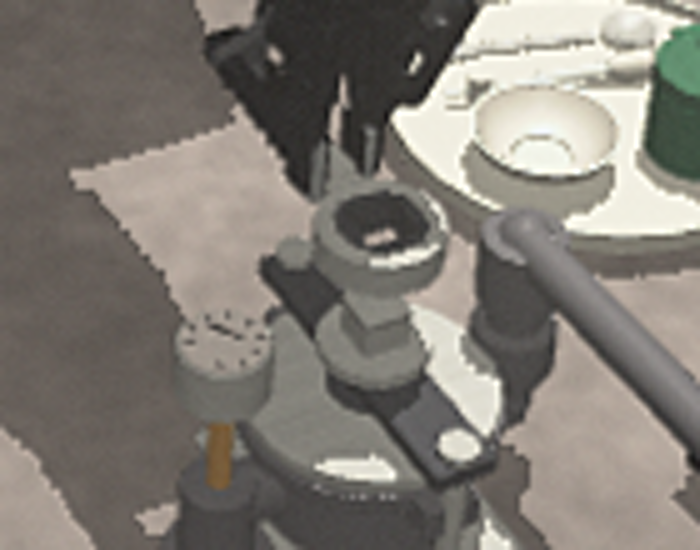

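Run:
```python
from h import *
c=load('w4'); P,o,D,u,v=cloud(c)
s=(u>236)&(u<290)&(v>143)&(v<200)
z=P[...,2]
m=s&(z>.140)&(z<.15); q=P[m]; print(len(q), q.min(0).round(4),q.max(0).round(4),q.mean(0).round(4), cv2.minAreaRect((q[:,:2]*1000).astype(np.float32)))
m=s&(z>.128)&(z<.15); q=P[m]; print(len(q), np.percentile(q,[1,50,99],axis=0).round(4))
im=np.clip((z-.10)/.09*255,0,255).astype(np.uint8)
cv2.imwrite('pics/zz2.png',cv2.resize(im[60:210,160:360],None,fx=4,fy=4,interpolation=cv2.INTER_NEAREST))
# head hole/ring
F=tofl(c,P.reshape(-1,3)).reshape(P.shape)
top=(F[...,2]>.15)&(F[...,2]<.163)&(u>190)&(u<335)&(v>100)&(v<240); q=P[top]
rt=cv2.minAreaRect((q[:,:2]*1000).astype(np.float32)); print('ring',rt, np.median(q[:,2]))
p=q[:,:2]; 
# insert/hole box from plane
```

```text
779 [0.6186 0.0512 0.14  ] [0.6351 0.0728 0.1467] [0.6276 0.062  0.1441] ((626.906982421875, 62.002010345458984), (16.373497009277344, 21.410926818847656), 0.8473538160324097)
971 [[0.6174 0.05   0.1368]
 [0.6269 0.062  0.1442]
 [0.6349 0.0736 0.1462]]
ring ((625.6617431640625, 60.11724090576172), (67.36949920654297, 61.62118148803711), 0.7115364670753479) 0.1864017349226357
```

View pics/zz2.png

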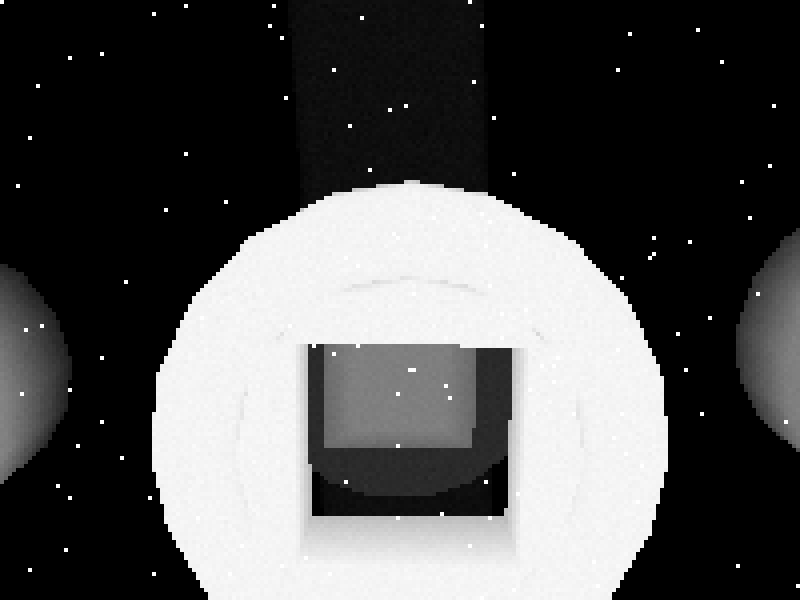

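Emit:
play_rows --steps '[0.001, -0.0017, 0, 0, 0, 0, 1, 0.001, -0.0017, 0.006, 0, 0, 0, 1, 0.001, -0.0017, 0.013, 0, 0, 0, 1, 0.001, -0.0017, 0.02, 0, 0, 0, 1, 0.001, -0.0017, 0.026, 0, 0, 0, 1, 0.001, -0.0017, 0.032, 0, 0, 0, 1, 0.001, -0.0017, 0.038, 0, 0, 0, 1, 0.001, -0.0017, 0.044, 0, 0, 0, 1, 0.001, -0.0017, 0.049, 0, 0, 0, 1, 0.001, -0.0017, 0.05, 0, 0, 0, 1]'

```text
t: 8.4
tool_pos: [0.5828, 0.0624, 0.2939]
tcp_rot: [180.0, 0.1, 0.7]
wrist_force: [-0.7, -0.0, -3.0]
opening: 0.21
```

Run:
```python
from h import *
rel([.5828,.0622,.2934],0.4)
snap('wrist','w5');snap('scene','s5')
crop('w5',160,60,200,150,4); crop('s5',230,180,140,110,5)
```

```text
now 8.4 [0.5828 0.0624 0.2939] [1.8e+02 5.0e-02 6.8e-01] F [-0.7 -0.  -3. ] T [-0.02  0.12  0.03] op 0.21
rel [0.     0.0002 0.0005] az 0.28 j6end 95.7
```

View pics/w5_c160_60.png

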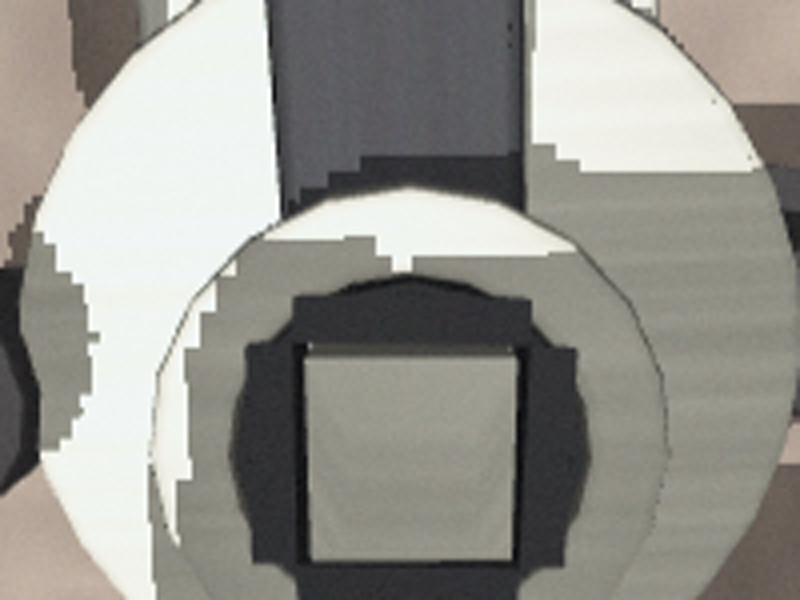

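View pics/s5_c230_180.png

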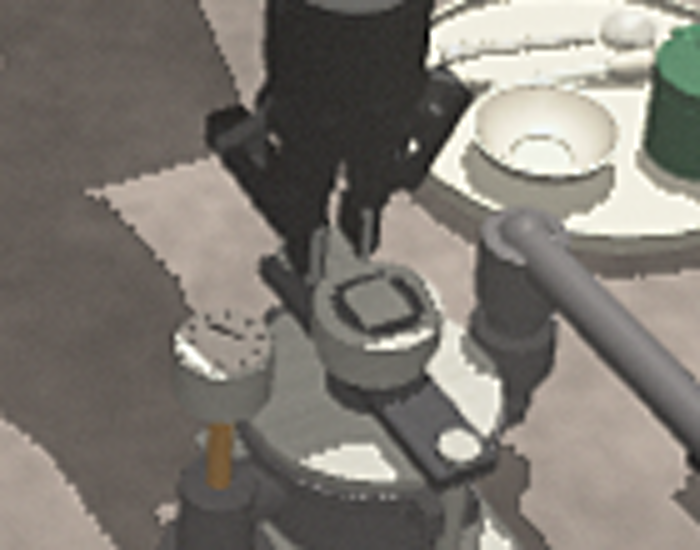

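Emit:
play_rows --steps '[0, 0, 0.001, 0, 0, 0, 1, 0, 0, 0.001, 0, 0, 0, 0.5, 0, 0, 0.001, 0, 0, 0, 0, 0, 0, 0.001, 0, 0, 0, -0.3, 0, 0, 0.001, 0, 0, 0, -0.3, 0, 0, -0.01, 0, 0, 0, -0.3, 0, 0, -0.03, 0, 0, 0, -0.3, -0.03, 0.0, -0.04, 0, 0, 0, -0.3, -0.06, 0.001, -0.04, 0, 0, 0, -0.3, -0.088, 0.001, -0.04, 0, 0, 0, -0.3]'

```text
t: 9.5
tool_pos: [0.4937, 0.0603, 0.3357]
tcp_rot: [-180.0, -0.1, 0.7]
wrist_force: [0.8, 0.9, 0.7]
opening: 0.65
```

Emit:
play_rows --steps '[0, 0, 0, 0, 0, 0, -0.3, 0, 0, 0, 0, 0, 0, -0.3, 0, 0, 0, 0, 0, 0, -0.3, 0, 0, 0, 0, 0, 0, -0.3, 0, 0, 0, 0, 0, 0, -0.3, 0, 0, 0, 0, 0, 0, -0.3, 0, 0, 0, 0, 0, 0, -0.3, 0, 0, 0, 0, 0, 0, -0.3, 0, 0, 0, 0, 0, 0, -0.3, 0, 0, 0, 0, 0, 0, -0.3]'

```text
t: 10.5
tool_pos: [0.4949, 0.0603, 0.3347]
tcp_rot: [-180.0, -0.0, 0.7]
wrist_force: [0.6, -0.0, 0.4]
opening: 0.646
```

Run:
```python
from h import *
snap('wrist','w6');snap('scene','s6')
crop('s6',210,160,160,130,5)
rel([.494,.0604,.283],0.4)
```

```text
now 10.6 [0.4949 0.0603 0.3347] [-180.      0.      0.69] F [ 0.5 -0.5 -0.7] T [ 0.01 -0.02  0.  ] op 0.649
rel [-0.0009 -0.0001  0.0517] az 0.29 j6end 96.6
```

View pics/w6.png

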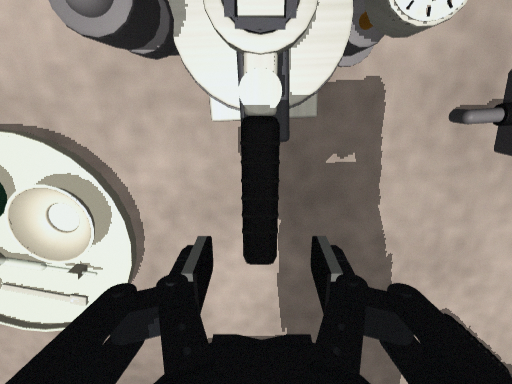

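View pics/s6_c210_160.png

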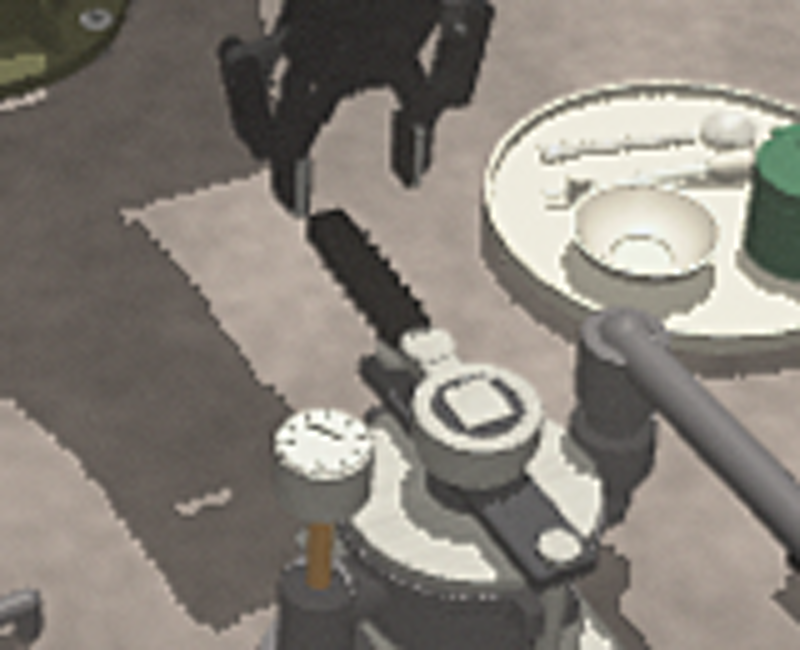

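Emit:
play_rows --newtons 70 --steps '[-0.001, 0, 0.012, 0, 0, 0, -0.3, -0.001, 0, 0.03, 0, 0, 0, -0.3, -0.001, 0, 0.044, 0, 0, 0, -0.3, -0.001, 0, 0.051, 0, 0, 0, -0.3, -0.001, 0, 0.051, 0, 0, 0, 0.2, -0.001, 0, 0.051, 0, 0, 0, 1, -0.001, 0, 0.051, 0, 0, 0, 1, -0.001, 0, 0.051, 0, 0, 0, 1, -0.001, 0, 0.051, 0, 0, 0, 1, -0.001, 0, 0.051, 0, 0, 0, 1]'

```text
t: 11.6
tool_pos: [0.494, 0.0604, 0.284]
tcp_rot: [-180.0, -0.0, 0.7]
wrist_force: [-0.2, 0.8, 1.4]
opening: 0.264
```

Run:
```python
from h import *
rel([.494,.0604,.283],0.4)
```

```text
now 11.6 [0.494  0.0604 0.284 ] [-1.8e+02 -5.0e-02  6.9e-01] F [-0.2  0.8  1.4] T [ 0.16 -0.11  0.16] op 0.264
rel [ 0.    -0.     0.001] az 0.29 j6end 96.6
```

Emit:
play_rows --steps '[0.0002, 0.007, 0, 0, 0, -3, 1, 0.0017, 0.0211, 0, 0, 0, -9, 1, 0.0046, 0.0349, 0, 0, 0, -15, 1, 0.009, 0.0484, 0, 0, 0, -21, 1, 0.0147, 0.0613, 0, 0, 0, -27, 1, 0.0218, 0.0735, 0, 0, 0, -33, 1, 0.0301, 0.085, 0, 0, 0, -39, 1, 0.0395, 0.0955, 0, 0, 0, -45, 1, 0.05, 0.1048, 0, 0, 0, -51, 1, 0.0556, 0.1092, 0, 0, 0, -54, 1]'

```text
t: 12.6
tool_pos: [0.5514, -0.0489, 0.2839]
tcp_rot: [180.0, -0.0, 54.9]
wrist_force: [0.7, 2.1, 0.7]
opening: 0.267
```

Run:
```python
from h import *
rel([.494,.0604,.283],0.4)
snap('wrist','w7')
```

```text
now 12.6 [ 0.5514 -0.0489  0.2839] [ 1.7997e+02 -4.0000e-02  5.4870e+01] F [0.7 2.1 0.7] T [ 0.47 -0.23 -0.05] op 0.267
rel [ 0.0563 -0.1098  0.0009] az 54.47 j6end 96.6
```

View pics/w7.png

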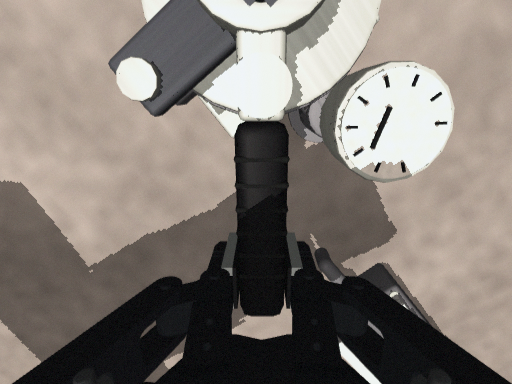

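Emit:
play_rows --steps '[0.0002, -0.007, 0, 0, 0, 3, 1, 0.001, -0.0164, 0, 0, 0, 7, 1, 0.003, -0.0281, 0, 0, 0, 12, 1, 0.0059, -0.0395, 0, 0, 0, 17, 1, 0.0098, -0.0506, 0, 0, 0, 22, 1, 0.0147, -0.0613, 0, 0, 0, 27, 1, 0.0205, -0.0716, 0, 0, 0, 32, 1, 0.0272, -0.0812, 0, 0, 0, 37, 1, 0.0347, -0.0903, 0, 0, 0, 42, 1, 0.0429, -0.0987, 0, 0, 0, 47, 1]'

```text
t: 13.65
tool_pos: [0.4947, 0.0439, 0.2839]
tcp_rot: [179.9, -0.0, 7.4]
wrist_force: [2.8, -5.4, 1.2]
opening: 0.263
```

Run:
```python
from h import *
rel([.494,.0604,.283],0.4)
```

```text
now 13.65 [0.4947 0.0439 0.2839] [ 1.7992e+02 -1.0000e-02  7.4300e+00] F [ 2.8 -5.4  1.2] T [-0.75 -0.5   0.44] op 0.263
rel [ 0.0014 -0.0164  0.0009] az 7.03 j6end 96.6
```

Emit:
play_rows --steps '[0.0005, -0.0118, 0, 0, 0, 5, 1, 0.002, -0.0234, 0, 0, 0, 10, 1, 0.0046, -0.0349, 0, 0, 0, 15, 1, 0.0081, -0.0462, 0, 0, 0, 20, 1, 0.0126, -0.0571, 0, 0, 0, 25, 1, 0.0181, -0.0675, 0, 0, 0, 30, 1, 0.0244, -0.0774, 0, 0, 0, 35, 1, 0.0316, -0.0868, 0, 0, 0, 40, 1, 0.0347, -0.0903, 0, 0, 0, 42, 1, 0.0347, -0.0903, 0, 0, 0, 42, 1]'

```text
t: 14.65
tool_pos: [0.517, 0.1385, 0.2835]
tcp_rot: [179.9, 0.1, -34.4]
wrist_force: [-6.4, -0.4, 4.4]
opening: 0.267
```

Run:
```python
from h import *
rel([.494,.0604,.283],0.4); print(env.read_state()['joints'])
```

```text
now 14.65 [0.517  0.1385 0.2835] [ 1.7991e+02  6.0000e-02 -3.4400e+01] F [-6.4 -0.4  4.4] T [-0.22  0.69  0.34] op 0.267
rel [0.0252 0.0774 0.0005] az -34.8 j6end 96.6
[ 1.10811607e+01  2.29470546e+01  9.66975904e+01 -2.79370644e-02
  6.04592213e+01  1.35492349e+02]
```

Emit:
play_rows --steps '[0.0002, 0.007, 0, 0, 0, -3, 1, 0.0008, 0.0153, 0, 0, 0, -6.5, 1, 0.004, 0.0327, 0, 0, 0, -14, 1, 0.009, 0.0484, 0, 0, 0, -21, 1, 0.0158, 0.0634, 0, 0, 0, -28, 1, 0.0244, 0.0774, 0, 0, 0, -35, 1, 0.0347, 0.0903, 0, 0, 0, -42, 1, 0.0464, 0.1019, 0, 0, 0, -49, 1, 0.0595, 0.1119, 0, 0, 0, -56, 1, 0.0675, 0.1169, 0, 0, 0, -60, 1]'

```text
t: 15.65
tool_pos: [0.5073, 0.0026, 0.2839]
tcp_rot: [180.0, -0.0, 25.9]
wrist_force: [3.0, 4.3, 0.8]
opening: 0.267
```

Run:
```python
from h import *
rel([.494,.0604,.283],0.4); snap('wrist','w8'); snap('scene','s8')
crop('s8',230,190,130,100,6)
```

```text
now 15.65 [0.5073 0.0026 0.2839] [ 1.7999e+02 -5.0000e-02  2.5850e+01] F [3.  4.3 0.8] T [ 0.62 -0.46  0.13] op 0.267
rel [ 0.0132 -0.0578  0.0009] az 25.45 j6end 96.6
```

View pics/s8_c230_190.png

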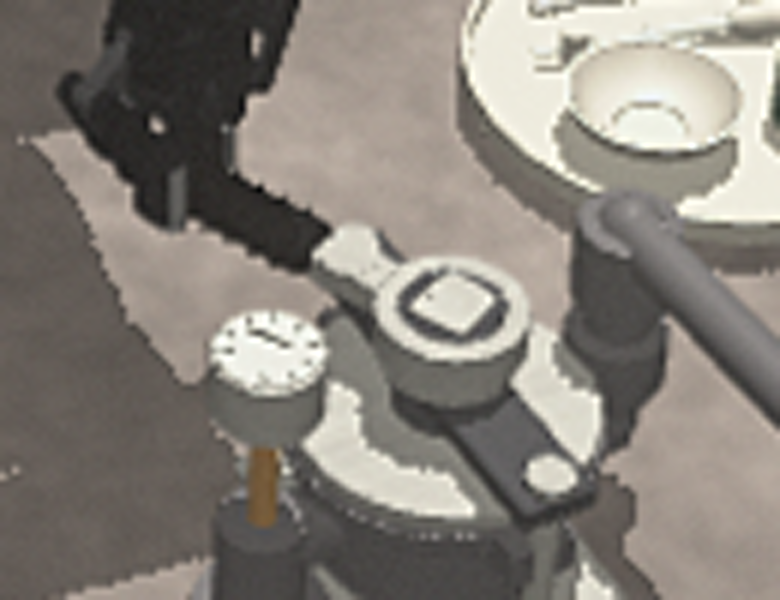

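Emit:
play_rows --steps '[0.0005, 0.0118, 0, 0, 0, -5, 1, 0.003, 0.0281, 0, 0, 0, -12, 1, 0.0074, 0.044, 0, 0, 0, -19, 1, 0.0126, 0.0571, 0, 0, 0, -25, 1, 0.0169, 0.0655, 0, 0, 0, -29, 1, 0.0169, 0.0655, 0, 0, 0, -29, 1, 0.0147, 0.0613, 0, 0, 0, -27, 1, 0.0108, 0.0528, 0, 0, 0, -23, 1, 0.0066, 0.0417, 0, 0, 0, -18, 1, 0.0035, 0.0304, 0, 0, 0, -13, 1]'

```text
t: 16.75
tool_pos: [0.5228, -0.0217, 0.2838]
tcp_rot: [180.0, -0.0, 38.2]
wrist_force: [2.7, 0.5, 1.8]
opening: 0.264
```

Run:
```python
from h import *
rel([.494,.0604,.283],0.4)
```

```text
now 16.75 [ 0.5228 -0.0217  0.2838] [ 1.7997e+02 -1.0000e-02  3.8200e+01] F [2.7 0.5 1.8] T [ 0.17 -0.6  -0.02] op 0.264
rel [ 0.0282 -0.0823  0.0008] az 37.8 j6end 96.6
```

Emit:
play_rows --steps '[0.0005, -0.0118, 0, 0, 0, 5, 1, 0.002, -0.0234, 0, 0, 0, 10, 1, 0.0046, -0.0349, 0, 0, 0, 15, 1, 0.0081, -0.0462, 0, 0, 0, 20, 1, 0.0126, -0.0571, 0, 0, 0, 25, 1, 0.0181, -0.0675, 0, 0, 0, 30, 1, 0.0244, -0.0774, 0, 0, 0, 35, 1, 0.0316, -0.0868, 0, 0, 0, 40, 1, 0.0395, -0.0955, 0, 0, 0, 45, 1, 0.0447, -0.1003, 0, 0, 0, 48, 1]'

```text
t: 17.75
tool_pos: [0.4954, 0.0846, 0.284]
tcp_rot: [179.9, -0.1, -9.7]
wrist_force: [4.5, -6.1, 1.5]
opening: 0.267
```

Run:
```python
from h import *
rel([.494,.0604,.283],0.4)
```

```text
now 17.75 [0.4954 0.0846 0.284 ] [ 1.7994e+02 -1.0000e-01 -9.6900e+00] F [ 4.5 -6.1  1.5] T [-1.03 -0.7   0.47] op 0.267
rel [0.0027 0.0241 0.001 ] az -10.09 j6end 96.6
```

Emit:
play_rows --steps '[0.0002, -0.0071, 0, 0, 0, 3, 1, 0.0007, -0.0141, 0, 0, 0, 6, 1, 0.0017, -0.0211, 0, 0, 0, 9, 1, 0.003, -0.0281, 0, 0, 0, 12, 1, 0.004, -0.0327, 0, 0, 0, 14, 1, 0.0046, -0.0349, 0, 0, 0, 15, 1, 0.0053, -0.0372, 0, 0, 0, 16, 1, 0.0059, -0.0395, 0, 0, 0, 17, 1, 0.0066, -0.0417, 0, 0, 0, 18, 1, 0.0066, -0.0417, 0, 0, 0, 18, 1]'

```text
t: 18.75
tool_pos: [0.5088, 0.1241, 0.2837]
tcp_rot: [180.0, 0.0, -27.4]
wrist_force: [-3.9, -3.9, 4.7]
opening: 0.264
```

Run:
```python
from h import *
rel([.494,.0604,.283],0.4)
```

```text
now 18.75 [0.5088 0.1241 0.2837] [ 1.7997e+02  2.0000e-02 -2.7400e+01] F [-3.9 -3.9  4.7] T [-0.8   0.28  0.42] op 0.264
rel [0.0162 0.0633 0.0007] az -27.8 j6end 96.6
```

Emit:
play_rows --steps '[0, -0.0024, 0, 0, 0, 1, 1, 0.0001, -0.0047, 0, 0, 0, 2, 1, 0.0002, -0.0071, 0, 0, 0, 3, 1, 0.0003, -0.0094, 0, 0, 0, 4, 1, 0.0005, -0.0118, 0, 0, 0, 5, 1, 0.0007, -0.0141, 0, 0, 0, 6, 1, 0.001, -0.0165, 0, 0, 0, 7, 1, 0.0013, -0.0188, 0, 0, 0, 8, 1, 0.0017, -0.0211, 0, 0, 0, 9, 1, 0.0021, -0.0234, 0, 0, 0, 10, 1]'

```text
t: 19.75
tool_pos: [0.5213, 0.1439, 0.2836]
tcp_rot: [180.0, 0.1, -37.4]
wrist_force: [-5.2, -2.1, 5.5]
opening: 0.267
```

Run:
```python
from h import *
rel([.494,.0604,.283],0.4); print(env.read_state()['joints'])
snap('scene','s9');crop('s9',230,190,130,100,6)
```

```text
now 19.75 [0.5213 0.1439 0.2836] [ 1.7995e+02  6.0000e-02 -3.7370e+01] F [-5.2 -2.1  5.5] T [-0.51  0.58  0.6 ] op 0.267
rel [0.029  0.0829 0.0006] az -37.77 j6end 96.6
[1.15489258e+01 2.35704341e+01 9.57879947e+01 1.87088657e-02
 6.07182063e+01 1.38914200e+02]
```

View pics/s9_c230_190.png

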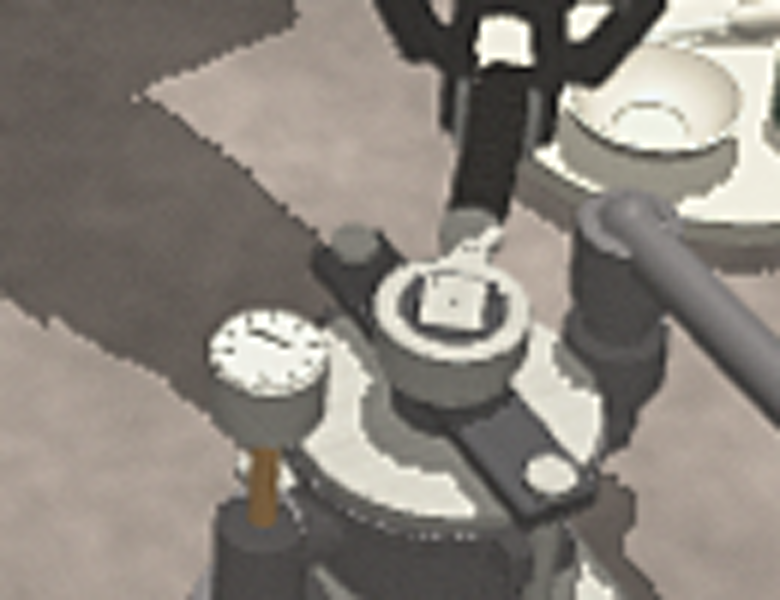

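Emit:
play_rows --steps '[0.0002, 0.007, 0, 0, 0, -3, 1, 0.0008, 0.0153, 0, 0, 0, -6.5, 1, 0.004, 0.0327, 0, 0, 0, -14, 1, 0.009, 0.0484, 0, 0, 0, -21, 1, 0.0158, 0.0634, 0, 0, 0, -28, 1, 0.0244, 0.0774, 0, 0, 0, -35, 1, 0.0347, 0.0903, 0, 0, 0, -42, 1, 0.0464, 0.1019, 0, 0, 0, -49, 1, 0.0529, 0.1072, 0, 0, 0, -52.5, 1, 0.0595, 0.1119, 0, 0, 0, -56, 1]'

```text
t: 20.8
tool_pos: [0.501, 0.0183, 0.2836]
tcp_rot: [-179.9, -0.0, 18.8]
wrist_force: [-1.3, -0.1, 2.1]
opening: 0.268
```

Emit:
play_rows --steps '[0.0001, -0.0047, 0, 0, 0, 2, 1, 0.0005, -0.0118, 0, 0, 0, 5, 1, 0.0012, -0.0176, 0, 0, 0, 7.5, 1, 0.0021, -0.0234, 0, 0, 0, 10, 1, 0.0026, -0.0258, 0, 0, 0, 11, 1, 0.003, -0.0281, 0, 0, 0, 12, 1, 0.0035, -0.0304, 0, 0, 0, 13, 1, 0.004, -0.0327, 0, 0, 0, 14, 1, 0.0046, -0.0349, 0, 0, 0, 15, 1, 0.0052, -0.0372, 0, 0, 0, 16, 1]'

```text
t: 21.8
tool_pos: [0.494, 0.0556, 0.2836]
tcp_rot: [180.0, 0.0, 2.6]
wrist_force: [-2.0, -2.9, 2.9]
opening: 0.267
```

Run:
```python
from h import *
rel([.494,.0604,.283],0.4)
```

```text
now 21.8 [0.494  0.0556 0.2836] [1.80e+02 2.00e-02 2.61e+00] F [-2.  -2.9  2.9] T [-0.43  0.09 -0.14] op 0.267
rel [ 0.0002 -0.0048  0.0006] az 2.21 j6end 96.6
```

Continue clockwise, 1°/row.

Emit:
play_rows --steps '[0, -0.0024, 0, 0, 0, 1, 1, 0.0001, -0.0047, 0, 0, 0, 2, 1, 0.0002, -0.0071, 0, 0, 0, 3, 1, 0.0003, -0.0094, 0, 0, 0, 4, 1, 0.0005, -0.0118, 0, 0, 0, 5, 1, 0.0007, -0.0141, 0, 0, 0, 6, 1, 0.001, -0.0165, 0, 0, 0, 7, 1, 0.0013, -0.0188, 0, 0, 0, 8, 1, 0.0017, -0.0211, 0, 0, 0, 9, 1, 0.0021, -0.0234, 0, 0, 0, 10, 1]'

```text
t: 22.8
tool_pos: [0.4949, 0.0789, 0.2834]
tcp_rot: [179.9, 0.1, -7.4]
wrist_force: [-6.9, -5.1, 3.5]
opening: 0.268
```

Run:
```python
from h import *
rel([.494,.0604,.283],0.4)
```

```text
now 22.8 [0.4949 0.0789 0.2834] [ 1.7994e+02  8.0000e-02 -7.3600e+00] F [-6.9 -5.1  3.5] T [-0.81  0.81  0.43] op 0.268
rel [0.0015 0.0185 0.0004] az -7.76 j6end 96.6
```

Emit:
play_rows --steps '[0, -0.0024, 0, 0, 0, 1, 1, 0, -0.0047, 0, 0, 0, 2, 1, 0.0001, -0.0071, 0, 0, 0, 3, 1, 0.0001, -0.0094, 0, 0, 0, 4, 1, 0.0003, -0.0118, 0, 0, 0, 5, 1, 0.0004, -0.0141, 0, 0, 0, 6, 1, 0.0006, -0.0165, 0, 0, 0, 7, 1, 0.0009, -0.0188, 0, 0, 0, 8, 1, 0.0012, -0.0211, 0, 0, 0, 9, 1, 0.0016, -0.0234, 0, 0, 0, 10, 1]'

```text
t: 23.8
tool_pos: [0.4996, 0.102, 0.2835]
tcp_rot: [179.9, 0.0, -17.4]
wrist_force: [-5.1, -4.9, 3.3]
opening: 0.263
```

Run:
```python
from h import *
rel([.494,.0604,.283],0.4)
```

```text
now 23.8 [0.4996 0.102  0.2835] [ 1.7994e+02  3.0000e-02 -1.7360e+01] F [-5.1 -4.9  3.3] T [-0.71  0.54  0.46] op 0.263
rel [0.0071 0.0414 0.0005] az -17.76 j6end 96.6
```

Emit:
play_rows --steps '[0, -0.0024, 0, 0, 0, 1, 1, 0, -0.0047, 0, 0, 0, 2, 1, 0.0001, -0.0071, 0, 0, 0, 3, 1, 0.0002, -0.0094, 0, 0, 0, 4, 1, 0.0004, -0.0118, 0, 0, 0, 5, 1, 0.0006, -0.0141, 0, 0, 0, 6, 1, 0.0008, -0.0165, 0, 0, 0, 7, 1, 0.0011, -0.0188, 0, 0, 0, 8, 1, 0.0015, -0.0211, 0, 0, 0, 9, 1, 0.0019, -0.0234, 0, 0, 0, 10, 1]'

```text
t: 24.8
tool_pos: [0.5083, 0.1239, 0.2835]
tcp_rot: [179.9, 0.0, -27.4]
wrist_force: [-5.7, -2.4, 3.2]
opening: 0.265
```

Run:
```python
from h import *
rel([.494,.0604,.283],0.4); print(env.read_state()['joints'][5])
```

```text
now 24.8 [0.5083 0.1239 0.2835] [ 1.7994e+02  3.0000e-02 -2.7350e+01] F [-5.7 -2.4  3.2] T [-0.63  0.5   0.51] op 0.265
rel [0.0165 0.063  0.0005] az -27.75 j6end 96.6
127.05568161058969
```

Emit:
play_rows --steps '[0, -0.0024, 0, 0, 0, 1, 1, 0, -0.0047, 0, 0, 0, 2, 1, 0.0001, -0.0071, 0, 0, 0, 3, 1, 0.0002, -0.0094, 0, 0, 0, 4, 1, 0.0004, -0.0118, 0, 0, 0, 5, 1, 0.0006, -0.0141, 0, 0, 0, 6, 1, 0.0008, -0.0165, 0, 0, 0, 7, 1, 0.0011, -0.0188, 0, 0, 0, 8, 1, 0.0015, -0.0211, 0, 0, 0, 9, 1, 0.0019, -0.0234, 0, 0, 0, 10, 1]'

```text
t: 25.8
tool_pos: [0.5203, 0.1433, 0.2831]
tcp_rot: [179.8, 0.1, -37.3]
wrist_force: [-13.7, -11.2, 5.4]
opening: 0.268
```

Run:
```python
from h import *
rel([.494,.0604,.283],0.4); print(env.read_state()['joints'][5])
snap('scene','s10');crop('s10',230,190,130,100,6)
```

```text
now 25.8 [0.5203 0.1433 0.2831] [ 1.7976e+02  8.0000e-02 -3.7300e+01] F [-13.7 -11.2   5.4] T [-1.91  1.63  1.11] op 0.268
rel [0.0293 0.0819 0.0001] az -37.7 j6end 96.6
138.885056425477
```

View pics/s10_c230_190.png

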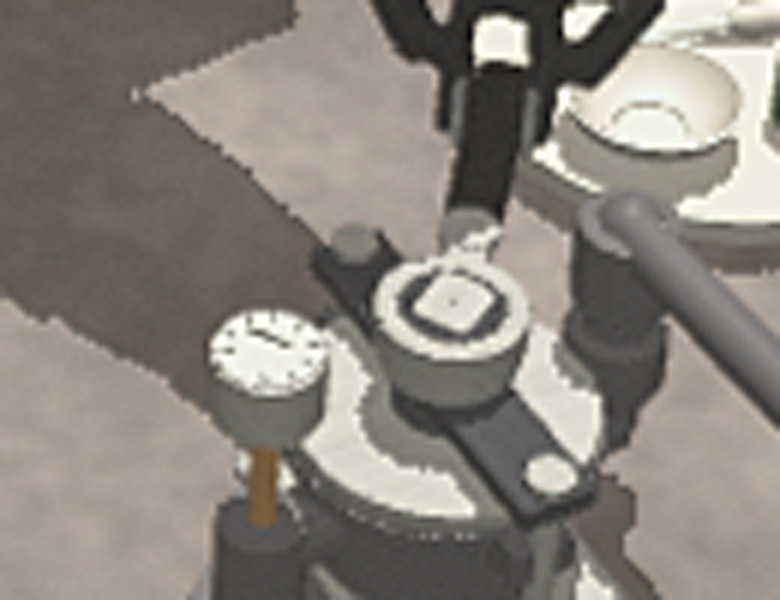

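Emit:
play_rows --steps '[0, -0.0012, 0, 0, 0, 0.5, 1, 0, -0.0024, 0, 0, 0, 1, 1, 0, -0.0036, 0, 0, 0, 1.5, 1, 0, -0.0047, 0, 0, 0, 2, 1, 0, -0.0047, 0, 0, 0, 2, 1, 0, -0.0047, 0, 0, 0, 2, 1, 0, -0.0047, 0, 0, 0, 2, 1, 0, -0.0047, 0, 0, 0, 2, 1, 0, -0.0047, 0, 0, 0, 2, 1, 0, -0.0047, 0, 0, 0, 2, 1]'

```text
t: 26.85
tool_pos: [0.523, 0.1468, 0.2829]
tcp_rot: [179.7, 0.1, -39.3]
wrist_force: [-14.0, -12.8, 4.7]
opening: 0.265
```

Run:
```python
from h import *
rel([.494,.0604,.283],0.4); print(env.read_state()['joints'][5])
s=load('s10'); P,o,D,u,v=cloud(s)
m=(u>285)&(u<325)&(v>225)&(v<255)
w=np.abs(P[...,2]-.1451)<.004
for lo in (.138,.140):
    mm=m&(P[...,2]>lo)&(P[...,2]<.15); q=P[mm]; print(len(q),q.mean(0),cv2.minAreaRect((q[:,:2]*1000).astype(np.float32)))
```

```text
now 26.85 [0.523  0.1468 0.2829] [ 1.797e+02  8.000e-02 -3.925e+01] F [-14.  -12.8   4.7] T [-2.17  1.77  1.29] op 0.265
rel [ 0.0322  0.0852 -0.0001] az -39.65 j6end 96.6
141.15085895889544
96 [0.63578719 0.06128692 0.14210506] ((632.4456787109375, 70.62859344482422), (46.23093795776367, 72.00223541259766), 22.135910034179688)
56 [0.63318864 0.06178242 0.14442372] ((631.9907836914062, 62.95673370361328), (20.13843536376953, 21.557287216186523), 27.37885856628418)
```

Emit:
play_rows --steps '[0.0001, 0.0047, 0, 0, 0, -2, 1, 0.0005, 0.0118, 0, 0, 0, -5, 1, 0.002, 0.0234, 0, 0, 0, -10, 1, 0.0046, 0.0349, 0, 0, 0, -15, 1, 0.0081, 0.0462, 0, 0, 0, -20, 1, 0.0126, 0.0571, 0, 0, 0, -25, 1, 0.0181, 0.0675, 0, 0, 0, -30, 1, 0.0244, 0.0774, 0, 0, 0, -35, 1, 0.0316, 0.0868, 0, 0, 0, -40, 1, 0.0316, 0.0868, 0, 0, 0, -40, 1]'

```text
t: 27.85
tool_pos: [0.4934, 0.0597, 0.2839]
tcp_rot: [-180.0, -0.1, 0.7]
wrist_force: [0.8, 1.9, 1.0]
opening: 0.271
```

Run:
```python
from h import *
rel([.494,.0604,.283],0.4)
```

```text
now 27.85 [0.4934 0.0597 0.2839] [-1.7998e+02 -7.0000e-02  6.9000e-01] F [0.8 1.9 1. ] T [ 0.41 -0.23  0.36] op 0.271
rel [ 0.0006 -0.0007  0.0009] az 0.29 j6end 96.6
```

Emit:
play_rows --steps '[0, 0, 0, 0, 0, 0, 0.3, 0, 0, 0, 0, 0, 0, -0.3, 0, 0, 0, 0, 0, 0, -0.3, 0, 0, -0.01, 0, 0, 0, -0.3, 0, 0, -0.03, 0, 0, 0, -0.3, 0.01, 0, -0.05, 0, 0, 0, -0.3, 0.025, 0, -0.06, 0, 0, 0, -0.3, 0.04, 0, -0.065, 0, 0, 0, -0.3, 0.04, 0, -0.065, 0, 0, 0, -0.3, 0.04, 0, -0.065, 0, 0, 0, -0.3]'

```text
t: 28.85
tool_pos: [0.5328, 0.0608, 0.3486]
tcp_rot: [180.0, 0.0, 0.7]
wrist_force: [-0.2, -0.4, -0.6]
opening: 0.654
```

Run:
```python
from h import *
rel([.494,.0604,.283],0.4)
c=snap('wrist','w9'); crop('w9',160,0,200,150,4)
P,o,D,u,v=cloud(c)
m=(u>200)&(u<330)&(v>=0)&(v<110)
z=P[...,2]
for lo,hi in ((.138,.15),(.141,.15)):
    mm=(m&(z>lo)&(z<hi)).astype(np.uint8); mm=cv2.morphologyEx(mm,cv2.MORPH_OPEN,np.ones((3,3)))>0
    q=P[mm]; print(len(q),q.mean(0).round(4),cv2.minAreaRect((q[:,:2]*1000).astype(np.float32)))
im=np.clip((z-.10)/.06*255,0,255).astype(np.uint8)
cv2.imwrite('pics/zz9.png',cv2.resize(im[0:150,160:360],None,fx=4,fy=4,interpolation=cv2.INTER_NEAREST))
```

```text
now 28.85 [0.5328 0.0608 0.3486] [1.8e+02 3.0e-02 6.8e-01] F [-0.2 -0.4 -0.6] T [0.03 0.03 0.  ] op 0.654
rel [-0.0388 -0.0001  0.0656] az 0.28 j6end 96.6
1570 [0.6289 0.062  0.143 ] ((628.8687133789062, 61.949119567871094), (23.327903747558594, 23.60240936279297), 33.54347610473633)
1134 [0.6291 0.0619 0.1442] ((629.178955078125, 62.03271484375), (19.634328842163086, 19.33616065979004), 32.827537536621094)
```

View pics/w9_c160_0.png

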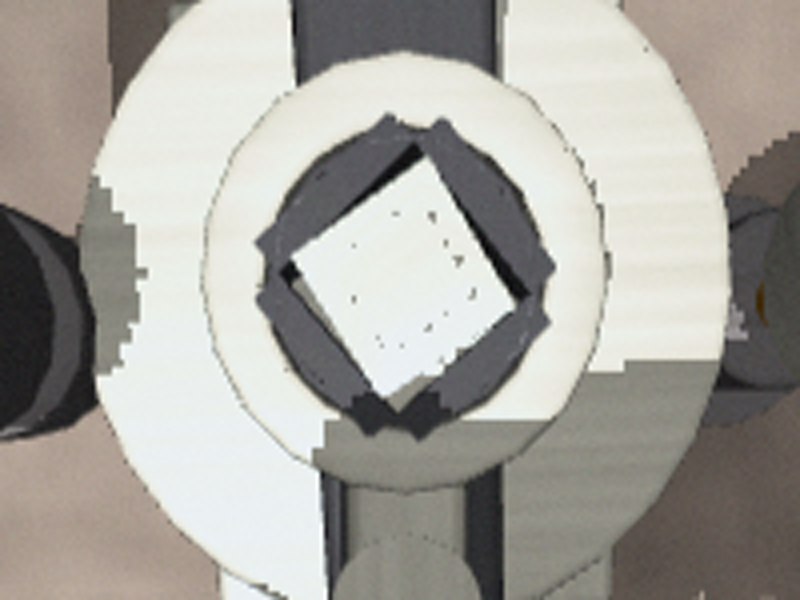

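View pics/zz9.png

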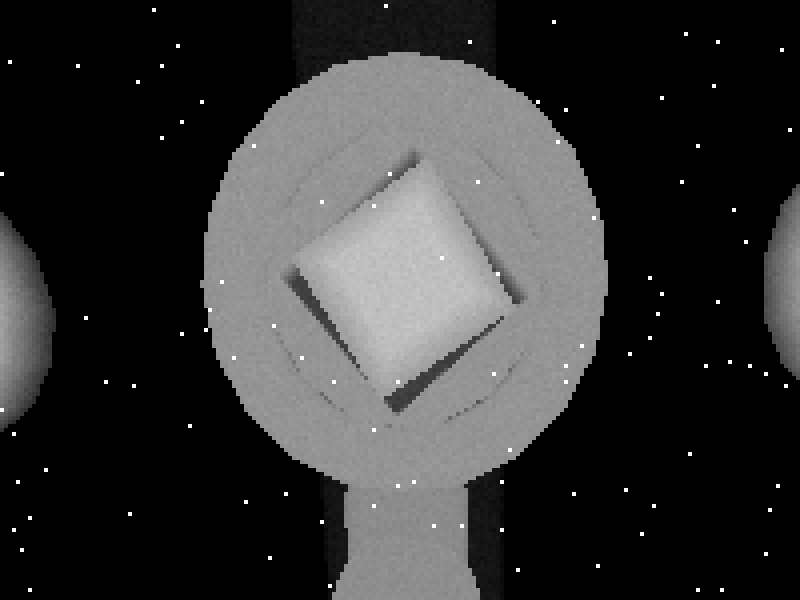

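Emit:
play_rows --newtons 100 --steps '[-0.02, 0, 0.005, 0, 0, 0, -0.3, -0.039, 0, 0.02, 0, 0, 0, -0.3, -0.039, 0, 0.045, 0, 0, 0, -0.3, -0.039, 0, 0.06, 0, 0, 0, -0.3, -0.039, 0, 0.065, 0, 0, 0, 0, -0.039, 0, 0.065, 0, 0, 0, 1, -0.039, 0, 0.065, 0, 0, 0, 1, -0.039, 0, 0.065, 0, 0, 0, 1, -0.039, 0, 0.065, 0, 0, 0, 1, -0.039, 0, 0.065, 0, 0, 0, 1]'

```text
t: 29.9
tool_pos: [0.4941, 0.0603, 0.2839]
tcp_rot: [-180.0, 0.0, 0.7]
wrist_force: [-4.2, 1.1, 1.6]
opening: 0.258
```

Emit:
play_rows --steps '[0.0001, -0.0047, 0, 0, 0, 2, 1, 0.0003, -0.0094, 0, 0, 0, 4, 1, 0.0007, -0.0141, 0, 0, 0, 6, 1, 0.001, -0.0165, 0, 0, 0, 7, 1, 0.0013, -0.0188, 0, 0, 0, 8, 1, 0.0017, -0.0211, 0, 0, 0, 9, 1, 0.0021, -0.0234, 0, 0, 0, 10, 1, 0.0025, -0.0258, 0, 0, 0, 11, 1, 0.003, -0.0281, 0, 0, 0, 12, 1, 0.003, -0.0281, 0, 0, 0, 12, 1]'

```text
t: 30.9
tool_pos: [0.4968, 0.0886, 0.2836]
tcp_rot: [180.0, 0.0, -11.3]
wrist_force: [-2.1, -1.7, 2.1]
opening: 0.259
```

```bash
cat >> h.py <<'E'
def tq(C=(.629,.062)):
    s=env.read_state(); r=s['tool_pos'][:2]-np.array(C); f=s['wrist_force']; print('axis torque',round(r[0]*f[1]-r[1]*f[0]+s['wrist_torque'][2],2))
E
python3 - <<'E'
from h import *
rel([.494,.0604,.283],0.4);tq()
E
```

```text
now 30.9 [0.4968 0.0886 0.2836] [ 1.800e+02  1.000e-02 -1.135e+01] F [-2.1 -1.7  2.1] T [-0.23  0.18 -0.2 ] op 0.259
rel [0.0028 0.0282 0.0006] az -11.75 j6end 96.6
axis torque 0.08
```

Emit:
play_rows --steps '[0, -0.0024, 0, 0, 0, 1, 1, 0.0001, -0.0047, 0, 0, 0, 2, 1, 0.0002, -0.0071, 0, 0, 0, 3, 1, 0.0003, -0.0094, 0, 0, 0, 4, 1, 0.0005, -0.0118, 0, 0, 0, 5, 1, 0.0006, -0.013, 0, 0, 0, 5.5, 1, 0.0007, -0.0141, 0, 0, 0, 6, 1, 0.0008, -0.0153, 0, 0, 0, 6.5, 1, 0.001, -0.0165, 0, 0, 0, 7, 1, 0.0011, -0.0177, 0, 0, 0, 7.5, 1]'

```text
t: 31.9
tool_pos: [0.5014, 0.1057, 0.2836]
tcp_rot: [-180.0, 0.0, -18.9]
wrist_force: [-5.0, 0.5, 3.0]
opening: 0.263
```

Run:
```python
from h import *
rel([.494,.0604,.283],0.4);tq()
```

```text
now 31.9 [0.5014 0.1057 0.2836] [-1.800e+02  2.000e-02 -1.886e+01] F [-5.   0.5  3. ] T [0.13 0.58 0.07] op 0.263
rel [0.0077 0.0453 0.0006] az -19.26 j6end 96.6
axis torque 0.23
```

Emit:
play_rows --steps '[0, -0.0024, 0, 0, 0, 1, 1, 0.0001, -0.0047, 0, 0, 0, 2, 1, 0.0002, -0.0071, 0, 0, 0, 3, 1, 0.0003, -0.0094, 0, 0, 0, 4, 1, 0.0005, -0.0118, 0, 0, 0, 5, 1, 0.0007, -0.0141, 0, 0, 0, 6, 1, 0.001, -0.0165, 0, 0, 0, 7, 1, 0.0013, -0.0188, 0, 0, 0, 8, 1, 0.0017, -0.0211, 0, 0, 0, 9, 1, 0.0017, -0.0211, 0, 0, 0, 9, 1]'

```text
t: 32.9
tool_pos: [0.5096, 0.1251, 0.2834]
tcp_rot: [179.9, 0.1, -27.9]
wrist_force: [-7.7, -1.8, 3.5]
opening: 0.255
```

Run:
```python
from h import *
rel([.494,.0604,.283],0.4);tq()
```

```text
now 32.9 [0.5096 0.1251 0.2834] [ 1.7993e+02  6.0000e-02 -2.7850e+01] F [-7.7 -1.8  3.5] T [-0.28  1.03  0.17] op 0.255
rel [0.0164 0.0645 0.0004] az -28.25 j6end 96.6
axis torque 0.87
```

Emit:
play_rows --steps '[0, -0.0024, 0, 0, 0, 1, 1, 0.0001, -0.0047, 0, 0, 0, 2, 1, 0.0002, -0.0071, 0, 0, 0, 3, 1, 0.0003, -0.0094, 0, 0, 0, 4, 1, 0.0005, -0.0118, 0, 0, 0, 5, 1, 0.0007, -0.0141, 0, 0, 0, 6, 1, 0.001, -0.0165, 0, 0, 0, 7, 1, 0.001, -0.0165, 0, 0, 0, 7, 1, 0.001, -0.0165, 0, 0, 0, 7, 1, 0.001, -0.0165, 0, 0, 0, 7, 1]'

```text
t: 33.9
tool_pos: [0.5178, 0.1388, 0.2832]
tcp_rot: [179.8, 0.1, -34.8]
wrist_force: [-13.3, -6.9, 5.1]
opening: 0.263
```

Run:
```python
from h import *
rel([.494,.0604,.283],0.4);tq()
```

```text
now 33.9 [0.5178 0.1388 0.2832] [ 1.7981e+02  1.0000e-01 -3.4800e+01] F [-13.3  -6.9   5.1] T [-1.07  1.77  0.66] op 0.263
rel [0.0251 0.0779 0.0002] az -35.2 j6end 96.6
axis torque 2.44
```

Emit:
play_rows --steps '[0, -0.0024, 0, 0, 0, 1, 1, 0.0001, -0.0047, 0, 0, 0, 2, 1, 0.0002, -0.0071, 0, 0, 0, 3, 1, 0.0003, -0.0094, 0, 0, 0, 4, 1, 0.0005, -0.0118, 0, 0, 0, 5, 1, 0.0005, -0.0118, 0, 0, 0, 5, 1, 0.0005, -0.0118, 0, 0, 0, 5, 1, 0.0005, -0.0118, 0, 0, 0, 5, 1, 0.0005, -0.0118, 0, 0, 0, 5, 1, 0.0005, -0.0118, 0, 0, 0, 5, 1]'

```text
t: 34.9
tool_pos: [0.5247, 0.148, 0.2829]
tcp_rot: [179.7, 0.1, -39.8]
wrist_force: [-16.4, -9.0, 5.3]
opening: 0.257
```

Run:
```python
from h import *
rel([.494,.0604,.283],0.4);tq()
```

```text
now 34.9 [0.5247 0.148  0.2829] [ 1.7971e+02  1.1000e-01 -3.9770e+01] F [-16.4  -9.    5.3] T [-1.61  2.23  0.94] op 0.257
rel [ 0.0324  0.087  -0.0001] az -40.17 j6end 96.6
axis torque 3.29
```

Emit:
play_rows --steps '[0.0002, 0.0071, 0, 0, 0, -3, 1, 0.0007, 0.0141, 0, 0, 0, -6, 1, 0.0013, 0.0188, 0, 0, 0, -8, 1, 0.0013, 0.0188, 0, 0, 0, -8, 1, 0.0013, 0.0188, 0, 0, 0, -8, 0.3, 0.0013, 0.0188, 0, 0, 0, -8, -0.3, 0.0013, 0.0188, 0, 0, 0, -8, -0.3, 0.0013, 0.0188, -0.012, 0, 0, -8, -0.3, 0.0013, 0.0188, -0.04, 0, 0, -8, -0.3, 0.0013, 0.0188, -0.07, 0, 0, -8, -0.3]'

```text
t: 35.9
tool_pos: [0.5145, 0.1333, 0.3551]
tcp_rot: [-180.0, 0.0, -31.8]
wrist_force: [0.1, -0.5, 0.5]
opening: 0.651
```

Run:
```python
from h import *
rel([.58,-.33,.36],3.5)
c=snap('wrist','w10');snap('scene','s11')
P,o,D,u,v=cloud(c)
z=P[...,2]
import math
for lo,hi in ((.138,.15),(.141,.15)):
    d=np.hypot(P[...,0]-.629,P[...,1]-.062)<.014
    mm=(d&(z>lo)&(z<hi)).astype(np.uint8); mm=cv2.morphologyEx(mm,cv2.MORPH_OPEN,np.ones((3,3)))>0
    q=P[mm]; print(len(q),cv2.minAreaRect((q[:,:2]*1000).astype(np.float32)) if len(q)>5 else '')
```

```text
now 35.9 [0.5145 0.1333 0.3551] [-1.7999e+02  1.0000e-02 -3.1830e+01] F [ 0.1 -0.5  0.5] T [ 0.04 -0.03 -0.06] op 0.651
rel [ 0.2999  0.3591 -0.0049] az -35.33 j6end 56.9
774 ((623.216796875, 66.36837768554688), (24.54591941833496, 12.304072380065918), 59.11532211303711)
503 ((624.0947875976562, 66.96131896972656), (20.289806365966797, 9.769929885864258), 57.525779724121094)
```

View pics/w10.png

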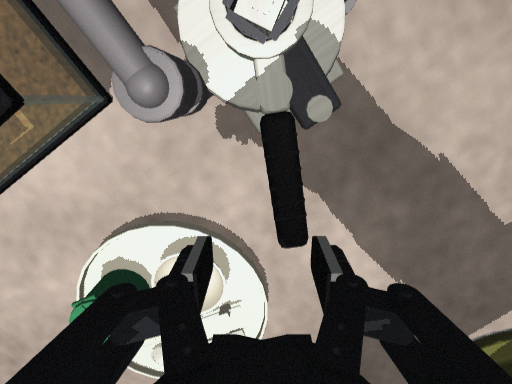

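View pics/s11.png

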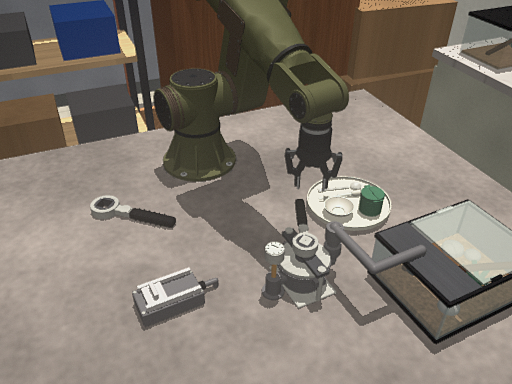

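Run:
```python
from h import *
rel([.53,-.12,.42],3.5)
```

```text
now 36.0 [0.515  0.1334 0.3586] [-179.69   -0.32  -31.82] F [-0.4 -0.1  0.8] T [-0.05  0.03 -0.  ] op 0.648
rel [ 0.1464  0.2074 -0.0614] az -35.32 j6end 73.7
```

Emit:
play_rows --steps '[0.005, 0.007, -0.03, 0, 0, -1, -0.3, 0.02, 0.028, -0.055, 0, 0, -6, -0.3, 0.045, 0.064, -0.062, 0, 0, -13, -0.3, 0.072, 0.102, -0.062, 0, 0, -20, -0.3, 0.1, 0.142, -0.062, 0, 0, -26, -0.3, 0.125, 0.177, -0.062, 0, 0, -31, -0.3, 0.14, 0.198, -0.062, 0, 0, -34, -0.3, 0.146, 0.207, -0.062, 0, 0, -35.3, -0.3, 0.146, 0.207, -0.062, 0, 0, -35.3, -0.3, 0.146, 0.207, -0.062, 0, 0, -35.3, -0.3]'

```text
t: 37.0
tool_pos: [0.5294, -0.1193, 0.4159]
tcp_rot: [-180.0, -0.0, 3.4]
wrist_force: [-0.5, -0.1, 0.2]
opening: 0.652
```

Run:
```python
from h import *
c=snap('wrist','w11')
P,o,D,u,v=cloud(c); z=P[...,2]
d=np.hypot(P[...,0]-.629,P[...,1]-.062)<.02
for lo,hi in ((.1385,.15),(.1405,.15)):
    mm=(d&(z>lo)&(z<hi)).astype(np.uint8); mm=cv2.morphologyEx(mm,cv2.MORPH_OPEN,np.ones((3,3)))>0
    q=P[mm]; print(len(q),q.mean(0),cv2.minAreaRect((q[:,:2]*1000).astype(np.float32)))
d=(abs(P[...,0]-.575)<.07)&(abs(P[...,1]+.27)<.12)
for lo,hi in ((.062,.076),(.0515,.0555),(.056,.0595)):
    mm=(d&(z>lo)&(z<hi)).astype(np.uint8); mm=cv2.morphologyEx(mm,cv2.MORPH_OPEN,np.ones((3,3)))>0
    q=P[mm]; print(lo,len(q),q.mean(0),cv2.minAreaRect((q[:,:2]*1000).astype(np.float32)))
```

```text
798 [0.6287335  0.05884402 0.14318014] ((628.8099975585938, 61.45482635498047), (22.493206024169922, 22.53929328918457), 33.18627166748047)
627 [0.62917881 0.05960346 0.14405651] ((629.6589965820312, 61.129066467285156), (19.272111892700195, 19.219390869140625), 32.931854248046875)
0.062 452 [ 0.57290112 -0.2923707   0.06872364] ((572.2760009765625, -293.949462890625), (42.93790054321289, 11.216564178466797), 3.8663570880889893)
0.0515 1266 [ 0.57279504 -0.29151272  0.0539816 ] ((571.5935668945312, -294.180419921875), (56.07720184326172, 46.98987579345703), 4.448487281799316)
0.056 658 [ 0.5688409  -0.24796595  0.05684081] ((569.0015258789062, -257.439208984375), (73.82026672363281, 127.82093048095703), 4.596729755401611)
```

View pics/w11.png

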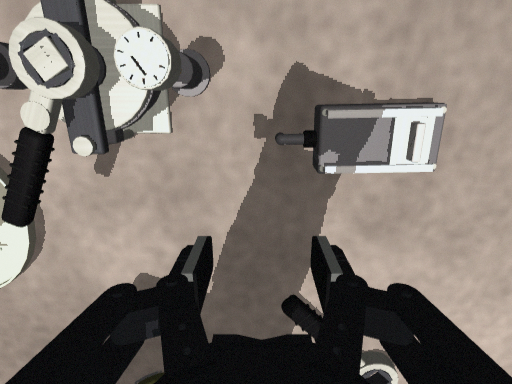

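Run:
```python
from h import *
rel([.573,-.293,.231],4.4)
```

```text
now 37.05 [ 0.5295 -0.1189  0.4159] [-1.7999e+02 -2.0000e-02  3.4700e+00] F [-1.4  0.4  0.3] T [ 0.    0.03 -0.  ] op 0.653
rel [0.0329 0.1764 0.1849] az -0.93 j6end 58.5
```

Emit:
play_rows --newtons 40 --steps '[0.006, 0.03, 0.01, 0, 0, -0.9, 0, 0.014, 0.07, 0.03, 0, 0, -0.9, 0, 0.022, 0.115, 0.06, 0, 0, -0.9, 0, 0.03, 0.155, 0.09, 0, 0, -0.9, 0, 0.033, 0.176, 0.12, 0, 0, -0.9, 0, 0.033, 0.176, 0.145, 0, 0, -0.9, 0, 0.033, 0.176, 0.165, 0, 0, -0.9, 0, 0.033, 0.176, 0.178, 0, 0, -0.9, 0, 0.033, 0.176, 0.1835, 0, 0, -0.9, 0, 0.033, 0.176, 0.1835, 0, 0, -0.9, 0]'

```text
t: 38.05
tool_pos: [0.5734, -0.2928, 0.2322]
tcp_rot: [-180.0, 0.0, 4.4]
wrist_force: [-0.2, 0.3, 1.0]
opening: 0.502
```

Emit:
play_rows --steps '[0, 0, 0, 0, 0, 0, 1, 0, 0, 0, 0, 0, 0, 1, 0, 0, 0, 0, 0, 0, 1, 0, 0, 0, 0, 0, 0, 1, 0, 0, 0, 0, 0, 0, 1, 0, 0, 0, 0, 0, 0, 1, 0, 0, 0, 0, 0, 0, 1, 0, 0, 0, 0, 0, 0, 1, 0, 0, 0, 0, 0, 0, 1, 0, 0, 0, 0, 0, 0, 1]'

```text
t: 39.05
tool_pos: [0.5733, -0.2934, 0.2334]
tcp_rot: [179.9, -0.1, 4.4]
wrist_force: [-1.0, 1.6, 6.0]
opening: 0.102
```

Run:
```python
from h import *
rel([.573,-.293,.231],4.4); snap('wrist','w12')
```

```text
now 39.05 [ 0.5733 -0.2934  0.2334] [ 1.7995e+02 -8.0000e-02  4.3900e+00] F [-1.   1.6  6. ] T [0.22 0.17 0.07] op 0.102
rel [-0.0003 -0.0004  0.0024] az -0.01 j6end 58.5
```

View pics/w12.png

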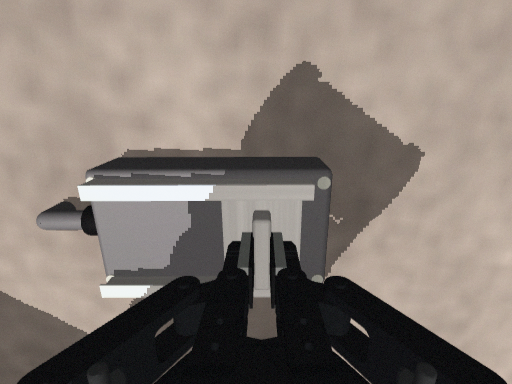

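Emit:
play_rows --steps '[0, -0.002, -0.0015, 0, 0, 0, 1, 0, -0.008, -0.0015, 0, 0, 0, 1, 0, -0.016, -0.0015, 0, 0, 0, 1, 0, -0.024, -0.0015, 0, 0, 0, 1, 0, -0.032, -0.0015, 0, 0, 0, 1, 0, -0.04, -0.0015, 0, 0, 0, 1, 0, -0.046, -0.0015, 0, 0, 0, 1, 0, -0.05, -0.0015, 0, 0, 0, 1, 0, -0.052, -0.0015, 0, 0, 0, 1, 0, -0.052, -0.0015, 0, 0, 0, 1]'

```text
t: 40.1
tool_pos: [0.5691, -0.2427, 0.2336]
tcp_rot: [179.8, -0.1, 4.4]
wrist_force: [8.5, -15.6, -11.9]
opening: 0.102
```

Run:
```python
from h import *
rel([.573,-.293,.231],4.4); snap('wrist','w13')
```

```text
now 40.1 [ 0.5691 -0.2427  0.2336] [ 1.7979e+02 -1.0000e-01  4.3600e+00] F [  8.5 -15.6 -11.9] T [-2.7  -1.4   0.03] op 0.102
rel [0.0001 0.0504 0.0026] az -0.04 j6end 58.5
```

View pics/w13.png

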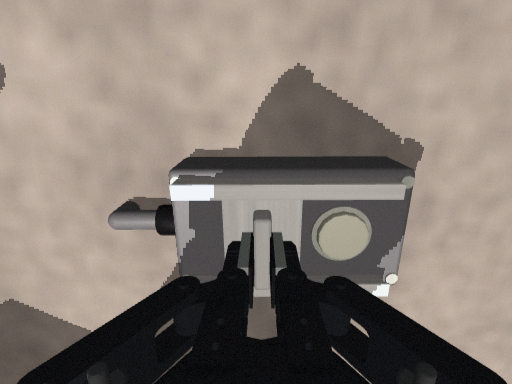

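Run:
```python
from h import *
c=load('w13'); P,o,D,u,v=cloud(c); z=P[...,2]
print('ray',onz(c,342,234.5,.049), z[235,342])
d=(u>300)&(u<385)&(v>195)&(v<275)&(z>.047)&(z<.0515)
mm=cv2.morphologyEx(d.astype(np.uint8),cv2.MORPH_OPEN,np.ones((3,3)))
n,l,st,ce=cv2.connectedComponentsWithStats(mm);k=1+np.argmax(st[1:,4]); q=P[l==k]; print(len(q),ce[k],q.mean(0),cv2.minEnclosingCircle((q[:,:2]*1000).astype(np.float32)))
```

```text
ray [ 0.5745008  -0.29302203  0.049     ] 0.0494988506899931
1791 [342.72305974 236.27247348] [ 0.57320935 -0.29368789  0.04896936] ((572.55224609375, -294.0306396484375), 15.82133960723877)
```

Emit:
play_rows --steps '[0, 0, 0, 0, 0, 0, 0.6, 0, 0, 0, 0, 0, 0, 0.3, 0, 0, 0, 0, 0, 0, 0.3, 0, 0, 0, 0, 0, 0, 0.3, 0, 0, -0.01, 0, 0, 0, 0.3, 0, 0, -0.025, 0, 0, 0, 0.3, 0, 0, -0.04, 0, 0, 0, 0.5, 0, 0.02, -0.05, 0, 0, 0, 1, 0, 0.04, -0.05, 0, 0, 0, 1, 0, 0.052, -0.05, 0, 0, 0, 1]'

```text
t: 41.15
tool_pos: [0.5731, -0.2945, 0.2855]
tcp_rot: [179.9, -0.1, 4.4]
wrist_force: [0.4, -0.2, 0.5]
opening: -0.0
```

Run:
```python
from h import *
rel([.573,-.293,.231],4.4); snap('wrist','w14')
```

```text
now 41.15 [ 0.5731 -0.2945  0.2855] [ 1.7992e+02 -1.0000e-01  4.3500e+00] F [ 0.4 -0.2  0.5] T [-0.02 -0.02 -0.01] op -0.0
rel [ 0.     -0.0015  0.0545] az -0.05 j6end 58.5
```

View pics/w14.png

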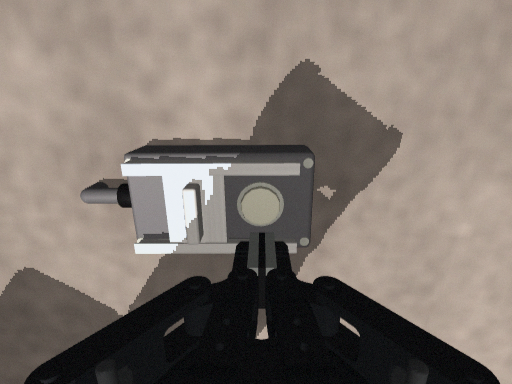

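Emit:
play_rows --steps '[0, -0.001, 0.015, 0, 0, 0, 1, 0, -0.001, 0.035, 0, 0, 0, 1, 0, -0.001, 0.05, 0, 0, 0, 1, 0, -0.001, 0.056, 0, 0, 0, 1, 0, -0.001, 0.058, 0, 0, 0, 1, 0, -0.001, 0.06, 0, 0, 0, 1, 0, -0.001, 0.062, 0, 0, 0, 1, 0, -0.001, 0.063, 0, 0, 0, 1, 0, -0.001, 0.064, 0, 0, 0, 1, 0, -0.001, 0.064, 0, 0, 0, 1]'

```text
t: 42.2
tool_pos: [0.5732, -0.2924, 0.2201]
tcp_rot: [180.0, -0.1, 4.4]
wrist_force: [2.2, 0.7, 3.1]
opening: 0.006
```

Run:
```python
from h import *
rel([.573,-.293,.216],4.4)
c=load('w14'); P,o,D,u,v=cloud(c); z=P[...,2]
mm=((abs(P[...,0]-.57)<.07)&(abs(P[...,1]+.25)<.06)&(z>.062)&(z<.076)&(u<230)).astype(np.uint8); mm=cv2.morphologyEx(mm,cv2.MORPH_OPEN,np.ones((3,3)))>0
q=P[mm]; print('ridge',q.mean(0),cv2.minAreaRect((q[:,:2]*1000).astype(np.float32)))
```

```text
now 42.2 [ 0.5732 -0.2924  0.2201] [ 1.7997e+02 -5.0000e-02  4.3900e+00] F [2.2 0.7 3.1] T [ 0.1  -0.22 -0.03] op 0.006
rel [-0.0002  0.0006  0.0041] az -0.01 j6end 58.5
ridge [ 0.57055181 -0.24517514  0.06910775] ((568.83251953125, -244.34446716308594), (43.16853332519531, 10.666563987731934), 4.454627513885498)
```

Emit:
play_rows --steps '[0, 0, 0.001, 0, 0, 0, 1, 0, 0, 0.002, 0, 0, 0, 1, 0, 0, 0.003, 0, 0, 0, 1, 0, 0, 0.004, 0, 0, 0, 1, 0, 0, 0.005, 0, 0, 0, 1, 0, 0, 0.006, 0, 0, 0, 1, 0, 0, 0.006, 0, 0, 0, 1, 0, 0, 0.006, 0, 0, 0, 1, 0, 0, 0.006, 0, 0, 0, 1, 0, 0, 0.006, 0, 0, 0, 1]'

```text
t: 43.2
tool_pos: [0.5732, -0.2924, 0.217]
tcp_rot: [179.9, -0.1, 4.4]
wrist_force: [-12.4, 7.0, 33.7]
opening: -0.004
```

Run:
```python
from h import *
rel([.573,-.293,.216],4.4); snap('wrist','w15')
```

```text
now 43.2 [ 0.5732 -0.2924  0.217 ] [ 1.7994e+02 -9.0000e-02  4.3900e+00] F [-12.4   7.   33.7] T [ 1.34  2.1  -0.02] op -0.004
rel [-0.0003  0.0006  0.001 ] az -0.01 j6end 58.5
```

View pics/w15.png

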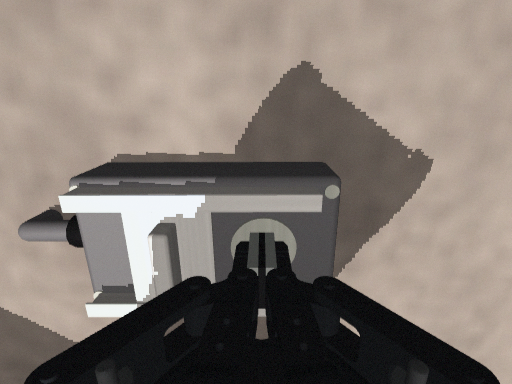

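Emit:
play_rows --steps '[0, 0, -0.006, 0, 0, 0, 1, 0, 0, -0.02, 0, 0, 0, 1, 0, 0, -0.05, 0, 0, 0, 1, 0, 0, -0.09, 0, 0, 0, 1, 0, 0, -0.13, 0, 0, 0, 1, 0, 0, -0.16, 0, 0, 0, 1, 0, 0, -0.18, 0, 0, 0, 1, 0, 0, -0.18, 0, 0, 0, 1, 0, 0, -0.18, 0, 0, 0, 1, 0, 0, -0.18, 0, 0, 0, 1]'

```text
t: 44.25
tool_pos: [0.5729, -0.2924, 0.392]
tcp_rot: [-179.9, 0.1, 4.4]
wrist_force: [-0.4, -0.5, -0.6]
opening: -0.002
```

Run:
```python
from h import *
rel([.573,-.293,.216],4.4); snap('scene','s12'); c=snap('wrist','w16')
P,o,D,u,v=cloud(c); z=P[...,2]
d=(np.hypot(P[...,0]-.573,P[...,1]+.2935)<.012); print('button z',np.median(z[d]))
c=load('s12');P,o,D,u,v=cloud(c);z=P[...,2]
d=(np.hypot(P[...,0]-.629,P[...,1]-.062)<.03)&(z>.125)&(z<.138); print('wrench head top z',np.median(z[d]))
```

```text
now 44.25 [ 0.5729 -0.2924  0.392 ] [-1.7992e+02  1.3000e-01  4.3800e+00] F [-0.4 -0.5 -0.6] T [ 0.01  0.05 -0.01] op -0.002
rel [0.     0.0006 0.176 ] az -0.02 j6end 58.5
button z 0.2672673521536125
wrench head top z 0.13529267985908677
```

View pics/s12.png

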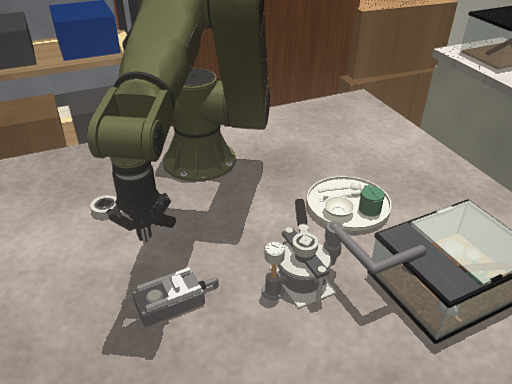

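Run:
```python
from h import *
print(env.sign_off())
```

```text
the job is handed in; nothing more can be done
None
```

The job is finished and handed in at about 44 s. The yoke screw is tight, the wrench is left on it, the shutter is open and the button was pressed, in the order asked.

**Wrench and screw:**
- I set the smaller wrench over the screw by its neck, let go, and took it again by the outer handle. I then made two full strokes and one shorter one.
- After letting go to look, I took the handle again for a checking stroke. The screw held against about 3.3 N m, well above its 1.2 N m friction.
- The screw head stood at about 33° before and after that stroke (about 34° expected at the stop). Altogether it turned about 147°.
- The wrench is let go and sits level: its head top read 0.135 m in the last scene picture, which matches a fully seated wrench.

**Shutter and button:**
- The shutter slid about 50 mm, until it resisted with about 15 N.
- I pressed the button with the fingers shut until it bottomed, with the fingertips at 44 mm and 34 N upward force.

**Checks that failed or disagreed:**
- The handle turned a few degrees in the fingers when I pushed hard at the stop, so the tool's angle overstates the handle's there.
- The last depth check of the button read the gripper instead of the button, so I did not confirm that it sprang back up.
- The things on the turntable look unmoved in the last picture, but I did not measure them.

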